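# Weigh in the model cars and put them on show

## Robot

A 6-joint arm with a two-finger parallel gripper is mounted at the origin on the work surface. World frame = base frame: x ahead of the robot, y to its left, z up, the work surface at z = 0. Lengths are in m, angles in rad, forces in N, time in s.
With the tool pointing down it reaches from about 0.35 to 0.725 m from the base axis. Payload 4.3 kg.
Tool frame: the origin (TCP) lies on the centre line of the jaws, within the pads' length; the fingertips stand 25 mm ahead of it and the grasp point (between the pads) lies 6 mm ahead of it; z points along the fingers, y is the line along which they close (so a half turn about z gives the same grasp; the last joint's range is limited). The gripper opens to 85 mm and grips with 20 to 120 N. Pads are 22 mm wide; open, the fingers measure 114 mm over their backs; the gripper's body (76 mm by 85 mm) begins 54 mm behind the grasp point. The pads swing forward as they close: fully open they stand 13 mm farther back than shut.
Start: joints at [-0.11, 0.377, 0.081, 1.274, 0, 1.46], TCP at [0.575, 0, 0.256] pointing down, gripper open.
Joint ranges: [-2.72, 2.72], [-0.84, 1.66], [-1.02, 1.22], [-1.77, 2.12], [-1.37, 1.28], [-3.14, 3.14]. Speed limits (rad/s): [2.57, 2.57, 3.14, 3.14, 3.14, 3.14].

## Interface

Orientations are given as a unit quaternion [x, y, z, w].
In Python, from bench import arm, imaging, order, find_in, tip_of gives the robot as it stands.
- The arm moves only by the shell command python3 -m inch 'ROWS' [FORCE]. ROWS is JSON, a list of rows, each an object of numbers: "jaw": the closure, from 0 (fully open) to 1 (shut); "dx", "dy", "dz": the shift along the world's x, y, z each as a share of 10 cm, from -1 to 1; "turn": the turn about the world's z as a share of 0.5 rad, from -1 to 1. A call has 1 to 12 rows; each row is the pose to reach, as a shift and turn from the pose commanded when the call began; what a row does not reach only later rows make up. A row lasts 1/10 s, in which the tool goes at most 50 mm and 8.59 degrees, less where a joint would pass 70% of its speed; a pose out of reach is approached as far as the arm can. A call with a number of a shift or a turn outside -1 to 1 is refused whole. A call with a gripper value outside its range is refused whole. The fingers move at their own pace and stop on an object; FORCE is the grip in N (left out, the last holds). Time passes only in rows, so rows that repeat a pose let the fingers close. It gives the time, the measured TCP pose, the force, the opening and the grip force at its end, in the units of the state.
- arm.sense(): the state, without advancing time (a new reading comes with each control period).
- imaging.snapshot(name): name is "scene" or "side" or "wrist"; returns the picture (400x640x3 uint8, blue, green, red); there is no depth.
- imaging.calibration(name): a dict with "vfov" (degrees; the focal length in pixels is half the picture's height over the tangent of half this angle, whatever the lens; pixels are square), "cx", "cy" (the principal point, pixels), "dist_coeffs" ([k1, k2, p1, p2, k3] as OpenCV has them; the pictures are not rectified), "eye" and "orientation" of the camera in the world; the wrist camera has in their place "T_tool_cam" (4x4, takes a point from camera to tool coordinates, whose origin is the TCP and whose axes are the flange's). Camera axes: x right, y down, z forward; pixel columns grow to the right and rows downward; lengths in m; the calibration is good to about 2 mm. A picture is of the moment at which its call begins: read the wrist's pose just before it. calibration takes no time and is no camera call.
- order.job_done(): hands the job in; it is judged then, once.
Trained networks look in the newest picture that a camera, given by its name, has taken for a name from the list of things; names that differ only in an ending like _2 or _b are one class to them, and where a whole thing is asked for, a point or a joint stands for the part that bears it (a point fixed in the world has none). Each returns a list of dicts, best first, with "confidence" (0 to 1); they miss things now and then, are a little off and sometimes report something else, mostly with a low value. They report only what shows in the picture. A call takes as long as a camera call. They do not tell look-alikes from the thing itself.
- find_in(camera, target): "point" ([x, y, z] in m, in world coordinates, good to about 4 mm: the middle of the surface that is visible of it).
- tip_of(camera, target): "point" ([x, y, z] in m, in world coordinates, good to about 4 mm: a listed point, or the origin of a listed thing).
The state is a dict: "time": time; "joints": joint angles; "qd": joint speeds; "joint_torque": joint torques, N m; "position": TCP position; "eef_rot": TCP orientation; "wrist_force": force on the tool from outside, world axes, zero at the start; "moment": the same for the moment, N m; "finger_gap": finger opening in m; "grip_force": force on a finger pad.
Only numpy, scipy, OpenCV 4.12 (cv2) and the standard library are available. Lean on these libraries where they do the work, as an engineer would, in place of code of your own. Each camera call takes 0.05 s, during which the arm holds its last target. There are 200 camera calls.

## Task

Weigh the metal model cars together: put all the cars that lie on the bench on the flat car pan of the balance, then add brass weights to the black-rimmed weight pan until, with nothing touched, the beam stands level (pointer on the green stripe, to the nearest 100 g). Then set every car upright and lengthwise on the narrow wooden display rail, leaving the weights in their pan, and do not tip a car over or disturb the paint jar, glue bottle and screwdriver.

Things in the scene. Friction and masses are not known exactly. Their poses are not given: they have to be found in the camera images.
- car_red_mid (a point): centre, half-way up, of the red metal model car (may be absent): 84 long (its x axis), 36 wide (y), 32 high (z up when on its wheels), so its flat underside is 16 below this point. Straight sides up to 22 above the underside, narrower cabin (42 x 31) above. Mass unknown, 130 to 190 g. Grip it across its width.
- car_red: the red model car as a whole; origin at the centre of its underside
- car_blue_mid (a point): centre, half-way up, of the blue metal model car (may be absent): 84 long (its x axis), 36 wide (y), 32 high (z up when on its wheels), so its flat underside is 16 below this point. Straight sides up to 22 above the underside, narrower cabin (42 x 31) above. Mass unknown, 130 to 190 g. Grip it across its width.
- car_blue: the blue model car as a whole; origin at the centre of its underside
- car_yellow_mid (a point): centre, half-way up, of the yellow metal model car (may be absent): 84 long (its x axis), 36 wide (y), 32 high (z up when on its wheels), so its flat underside is 16 below this point. Straight sides up to 22 above the underside, narrower cabin (42 x 31) above. Mass unknown, 130 to 190 g. Grip it across its width.
- car_yellow: the yellow model car as a whole; origin at the centre of its underside
- w200_a_mid (a point): centre, half-way up, of a 200 g brass weight, 42 high: round foot 56 diameter and 7 high, thin stem 12 diameter, and a round knob 22 diameter and 12 high at the top, its middle 15 above this point. z up. Grip it by the knob.
- w200_b_mid (a point): centre, half-way up, of a 200 g brass weight, 42 high: round foot 56 diameter and 7 high, thin stem 12 diameter, and a round knob 22 diameter and 12 high at the top, its middle 15 above this point. z up. Grip it by the knob.
- w100_a_mid (a point): centre, half-way up, of a 100 g brass weight, 42 high: round foot 44 diameter and 7 high, thin stem 12 diameter, and a round knob 22 diameter and 12 high at the top, its middle 15 above this point. z up. Grip it by the knob.
- w100_b_mid (a point): centre, half-way up, of a 100 g brass weight, 42 high: round foot 44 diameter and 7 high, thin stem 12 diameter, and a round knob 22 diameter and 12 high at the top, its middle 15 above this point. z up. Grip it by the knob.
- carpan_floor (a point): centre of the upper face of the car pan, a flat aluminium deck 114 (x) by 178 (y) with a 4 high red lip along its two long (+x and -x) edges, open at its +y and -y ends. z up: the pan always stays level, and rises and sinks by up to 17 from about 95 above the bench. Room for three cars side by side, each lying along x, 62 apart in y.
- weightpan_floor (a point): centre of the floor of the weight pan, a grey tray with black sides, 134 (x) by 156 (y) inside with a rim 12 high, on the other arm of the balance. It always stays level too. Where on a pan a load lies makes no difference.
- beam (a joint): tilt of the balance beam in rad, 0 = level; positive when the weight pan is the lower, negative when the car pan is; it stops at -0.13 and 0.13. Pan centres are 130 from the pivot. The tilt is 0.05 rad for each 100 g of difference, settling in about a second. A red pointer 108 long stands up from the beam before a white plate with a green stripe, which marks level.
- rail_top (a point): middle of the upper face of the wooden display rail, a fixed bar 290 long (its x axis), only 20 wide (y), its top 60 above the bench, on a foot 60 wide. z up. Cars stand on it end to end, lengthwise along the bar.
- paint_jar: bystander: jar of paint, red lid, 44 diameter, 60 high; origin at its underside. Leave alone.
- glue_bottle: bystander: glue bottle, yellow cap, 40 diameter, 110 high; origin at its underside. Leave alone.
- screwdriver: bystander: screwdriver lying on the bench behind the balance. Leave alone.
Not all that is in view belongs to the job. Leave any orange or turquoise look-alike of the part that bears w200_b_mid alone.

How it is judged:
By the outcome, as a careful person would: the job done as asked, in the order asked, and still so for the second after the job is handed in, with the robot touching nothing.
Of car_red, car_blue, car_yellow only 2 to 3 are there at a start; the rules pass over those that are not, and their reading is None.
At some moment in a run one of w200_a, w200_b, w100_a, w100_b may be knocked a few centimetres aside while the robot is not near it.
It also fails if it takes over 210 s, if anything falls off the work surface, if the arm or the gripper's body presses on something with over 40 N, if the wrist force passes 120 N, or if a joint passes its speed limit or range.

## Working session

There is one attempt and no reset: what is moved stays moved. The work goes in short steps, Python scripts to look and compute and a shell command to move; the robot and the scene stay as the last step left them, time stands still between calls to the robot, and variables do not carry over. Pictures are saved under pics/ and viewed, at most 14 in all, crops included, and the job is handed in when it is done.

```bash
mkdir -p pics; ls; python3 - <<'E'
from bench import arm, imaging, order, find_in, tip_of
import cv2
s=arm.sense(); print(s['time'],s['position'],s['eef_rot'],s['finger_gap'])
for c in ['scene','side']:
    cv2.imwrite(f'pics/{c}0.png',imaging.snapshot(c))
    print(c,imaging.calibration(c))
    for t in ['car_red_mid','car_blue_mid','car_yellow_mid','w200_a_mid','w100_a_mid','carpan_floor','weightpan_floor','rail_top','paint_jar','glue_bottle']:
        print(t,[([round(v,3) for v in d['point']],round(d['confidence'],2)) for d in tip_of(c,t)])
E
```

```text
pics
0.0 [5.74422438e-01 6.58201213e-05 2.55375909e-01] [ 7.07119361e-01  7.07093511e-01 -6.16338526e-04 -7.72320801e-04] 0.08535490495729284
scene {'vfov': 47.24747507299988, 'cx': 319.1610707844145, 'cy': 198.41184653082868, 'dist_coeffs': array([-0.05435244,  0.        ,  0.        ,  0.        ,  0.        ]), 'eye': array([1.09286051, 0.81577259, 0.97181901]), 'orientation': array([ 0.24606506,  0.88201708, -0.38511736, -0.11481496])}
car_red_mid [([0.439, -0.156, 0.012], 0.61)]
car_blue_mid [([0.523, 0.332, 0.023], 0.55)]
car_yellow_mid [([0.438, -0.022, 0.021], 0.59)]
w200_a_mid [([0.444, 0.404, 0.021], 0.66), ([0.756, -0.207, 0.002], 0.19)]
w100_a_mid [([0.522, 0.411, 0.022], 0.56)]
carpan_floor [([0.614, 0.121, 0.096], 0.56)]
weightpan_floor [([0.6, -0.137, 0.099], 0.75)]
rail_top [([0.494, -0.37, 0.061], 0.98)]
paint_jar [([0.737, -0.026, -0.0], 0.75)]
glue_bottle [([0.743, 0.132, 0.001], 0.6)]
side {'vfov': 52.23836190112586, 'cx': 322.379878116699, 'cy': 204.3233674489679, 'dist_coeffs': array([-0.03777301,  0.        ,  0.        ,  0.        ,  0.        ]), 'eye': array([0.37775024, 0.81216412, 0.7387141 ]), 'orientation': array([-0.10626657,  0.89115946, -0.43658305,  0.0627492 ])}
car_red_mid [([0.442, -0.155, 0.017], 0.63), ([0.737, -0.021, -0.002], 0.24)]
car_blue_mid [([0.761, -0.208, -0.002], 0.37)]
car_yellow_mid [([0.435, -0.022, 0.015], 0.82), ([0.444, -0.021, 0.003], 0.6), ([0.446, 0.404, 0.024], 0.55)]
w200_a_mid [([0.446, 0.403, 0.026], 0.67)]
w100_a_mid [([0.526, 0.417, 0.025], 0.75), ([0.523, 0.334, 0.027], 0.56)]
carpan_floor [([0.445, 0.404, 0.024], 0.75), ([0.621, 0.125, 0.092], 0.58), ([0.599, -0.142, 0.093], 0.34)]
weightpan_floor [([0.599, -0.14, 0.095], 0.96)]
rail_top [([0.496, -0.365, 0.061], 0.97)]
paint_jar [([0.736, -0.021, -0.002], 0.68)]
glue_bottle [([0.742, 0.129, 0.0], 0.74)]
```

View pics/scene0.png

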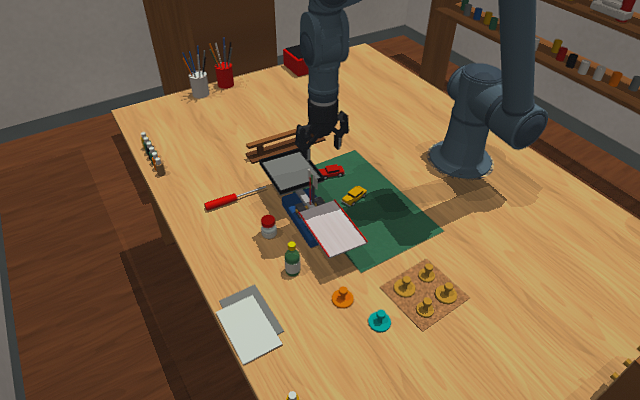

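View pics/side0.png

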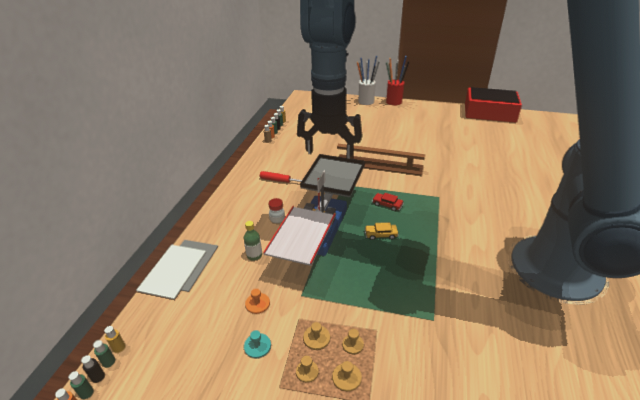

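Two cars show: red (331,171) and yellow (354,195) in the scene picture. There is no blue car; its 0.55 hit lies on a weight. The four brass weights stand on the cork at (404,287), (428,271), (446,292) and (425,307). The orange (342,297) and turquoise (379,319) ones are look-alikes to leave alone. Next I go above the cars.

```bash
python3 -m inch '[{"dx":-0.4,"dy":-0.3,"turn":0.3,"jaw":0},{"dx":-0.8,"dy":-0.6,"turn":0.6,"jaw":0},{"dx":-1,"dy":-0.9,"turn":0.9,"jaw":0},{"dx":-1,"dy":-0.9,"turn":1,"jaw":0},{"dx":-1,"dy":-0.9,"turn":1,"jaw":0}]'
cat > h.py <<'E'
from bench import arm, imaging, order, find_in, tip_of
import cv2, numpy as np
from scipy.spatial.transform import Rotation as R
def cam(name,s=None):
    c=imaging.calibration(name); f=200/np.tan(np.radians(c['vfov']/2))
    K=np.array([[f,0,c['cx']],[0,f,c['cy']],[0,0,1]])
    if name=='wrist':
        T=np.eye(4);T[:3,:3]=R.from_quat(s['eef_rot']).as_matrix();T[:3,3]=s['position'];T=T@c['T_tool_cam']
    else:
        T=np.eye(4);T[:3,:3]=R.from_quat(c['orientation']).as_matrix();T[:3,3]=c['eye']
    return K,c['dist_coeffs'],T
def shot(name,fn=None):
    s=arm.sense(); im=imaging.snapshot(name)
    if fn: cv2.imwrite('pics/'+fn,im)
    return s,im
def ray(name,s,uv,z):
    "pixels -> world points on plane z"
    K,d,T=cam(name,s); p=cv2.undistortPoints(np.float32(uv).reshape(-1,1,2),K,d).reshape(-1,2)
    r=np.c_[p,np.ones(len(p))]@T[:3,:3].T
    return T[:3,3]+r*((z-T[2,3])/r[:,2:])
def proj(name,s,P):
    K,d,T=cam(name,s); Ti=np.linalg.inv(T)
    return cv2.projectPoints(np.float32(P).reshape(-1,3),cv2.Rodrigues(Ti[:3,:3])[0],Ti[:3,3],K,d)[0].reshape(-1,2)
def tips(c,*ts):
    for t in ts: print(c,t,[([round(float(v),3) for v in d['point']],round(d['confidence'],2)) for d in tip_of(c,t)])
def st():
    s=arm.sense(); m=R.from_quat(s['eef_rot']).as_matrix()
    print('t',round(s['time'],1),'p',np.round(s['position'],4),'yaw_y',round(float(np.degrees(np.arctan2(m[1,1],m[0,1]))),1),'gap',round(s['finger_gap'],4),'F',np.round(s['wrist_force'],1),'grip',round(s['grip_force'],1))
    return s
def blob(name,s,im,z,lo,hi,amin=60):
    "colour blobs (HSV) -> centre px, world centre, yaw deg (min-area rect) on plane z"
    m=cv2.inRange(cv2.cvtColor(im,cv2.COLOR_BGR2HSV),lo,hi)
    m=cv2.morphologyEx(m,cv2.MORPH_CLOSE,np.ones((5,5)))
    for c in cv2.findContours(m,cv2.RETR_EXTERNAL,cv2.CHAIN_APPROX_NONE)[0]:
        if cv2.contourArea(c)<amin: continue
        w=ray(name,s,c.reshape(-1,2),z)[:,:2].astype(np.float32)*1000
        (cx,cy),(a,b),g=cv2.minAreaRect(w)
        if a<b: g+=90
        print('px',np.round(c.reshape(-1,2).mean(0)),'world',round(cx,1),round(cy,1),'size',round(max(a,b)),round(min(a,b)),'yaw',round((g+90)%180-90,1))
E
python3 - <<'E'
from h import *
s=st(); print(s['joints'])
s,im=shot('wrist','w1.png')
tips('wrist','car_red_mid','car_yellow_mid','car_blue_mid','car_red','car_yellow')
print('red');blob('wrist',s,im,0.02,(0,130,60),(8,255,255));blob('wrist',s,im,0.02,(172,130,60),(180,255,255))
print('yel');blob('wrist',s,im,0.02,(18,130,80),(32,255,255))
E
```

```text
t 1.1 p [ 0.575  -0.      0.2563] yaw_y -0.0 gap 0.0856 F [-1.2 -0.1  0.4] grip 0.0
[-1.10309416e-01  3.77280465e-01  8.09931192e-02  1.27442591e+00
 -1.38235440e-05  1.46051229e+00]
wrist car_red_mid [([0.44, -0.156, 0.017], 0.95)]
wrist car_yellow_mid [([0.438, -0.02, 0.016], 0.62)]
wrist car_blue_mid []
wrist car_red [([0.443, -0.155, 0.002], 0.89)]
wrist car_yellow [([0.44, -0.024, 0.004], 0.72)]
red
px [234. 294.] world 463.8 -164.5 size 49 31 yaw 66.0
px [467. 198.] world 752.0 -32.4 size 49 43 yaw -40.9
px [432.  78.] world 696.8 97.9 size 163 5 yaw 85.6
px [300.  74.] world 553.0 102.6 size 151 4 yaw 85.7
yel
px [205. 188.] world 438.5 -20.2 size 86 36 yaw 15.6
px [17. 41.] world 252.2 144.8 size 39 22 yaw 5.6
px [528.  31.] world 794.6 150.8 size 38 26 yaw 18.5
px [33. 18.] world 270.1 162.8 size 62 40 yaw -1.8invalid input
```

View pics/w1.png

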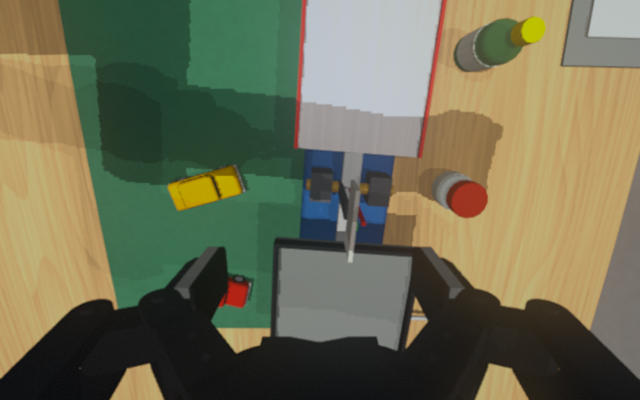

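The wrist picture shows yellow at (205,188), yaw about 16°, and red partly hidden behind the finger at (234,294). The balance is turned by about -4°. The move was refused, probably because each row needs every key.

```bash
python3 -m inch '[{"dx":-0.4,"dy":0.0,"dz":0,"turn":0.3,"jaw":0},{"dx":-0.8,"dy":0,"dz":0,"turn":0.6,"jaw":0},{"dx":-1,"dy":0,"dz":0,"turn":0.9,"jaw":0},{"dx":-1,"dy":0,"dz":0,"turn":1,"jaw":0},{"dx":-1,"dy":0,"dz":0,"turn":1,"jaw":0}]' 60; python3 -c "
from h import *
s=st();print(s['joints'])"
```

```text
time: 1.9
position: [0.4745, 0.0, 0.2567]
eef_rot: [0.51, 0.86, 0.0, 0.0]
wrist_force: [0.5, 0.2, -1.2]
finger_gap: 0.0854
grip_force: 0.0
t 1.9 p [0.4745 0.     0.2567] yaw_y 28.6 gap 0.0854 F [ 0.5  0.2 -1.2] grip 0.0
[-1.33768529e-01  1.73288688e-01 -1.93481383e-01  1.20332430e+00
  6.85020705e-05  9.37336352e-01]
```

```bash
python3 -m inch '[{"dx":-0.18,"dy":-0.1,"dz":-0.2,"turn":0.3,"jaw":0},{"dx":-0.36,"dy":-0.2,"dz":-0.3,"turn":0.6,"jaw":0},{"dx":-0.36,"dy":-0.2,"dz":-0.3,"turn":0.9,"jaw":0},{"dx":-0.36,"dy":-0.2,"dz":-0.3,"turn":1,"jaw":0},{"dx":-0.36,"dy":-0.2,"dz":-0.3,"turn":1,"jaw":0}]' >/dev/null; python3 -m inch '[{"dx":0,"dy":0,"dz":-0.2,"turn":0.3,"jaw":0},{"dx":0,"dy":0,"dz":-0.5,"turn":0.6,"jaw":0},{"dx":0,"dy":0,"dz":-0.8,"turn":0.9,"jaw":0},{"dx":0,"dy":0,"dz":-0.8,"turn":1,"jaw":0},{"dx":0,"dy":0,"dz":-0.8,"turn":1,"jaw":0}]'>/dev/null;  python3 -m inch '[{"dx":0,"dy":0,"dz":0,"turn":0.3,"jaw":0},{"dx":0,"dy":0,"dz":0,"turn":0.6,"jaw":0},{"dx":0,"dy":0,"dz":0,"turn":0.69,"jaw":0},{"dx":0,"dy":0,"dz":0,"turn":0.69,"jaw":0}]'>/dev/null
python3 - <<'E'
from h import *
s=st();s,im=shot('wrist','w2.png')
blob('wrist',s,im,0.02,(18,130,80),(32,255,255)); tips('wrist','car_yellow_mid')
E
```

```text
t 3.3 p [ 0.4402 -0.0202  0.1472] yaw_y 105.6 gap 0.0854 F [1.2 0.5 0.3] grip 0.0
px [627. 351.] world 510.7 326.4 size 70 30 yaw 63.8
px [319. 192.] world 438.0 -20.4 size 83 35 yaw 15.6
wrist car_yellow_mid [([0.44, -0.02, 0.016], 0.7)]
```

View pics/w2.png

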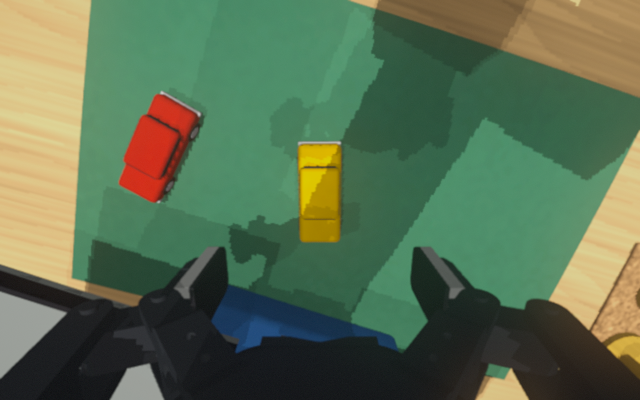

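Yellow is centred at (319,192), aligned between the jaws and upright. Red is at (160,150). I descend.

```bash
python3 -m inch '[{"dx":-0.01,"dy":0,"dz":-0.3,"turn":0,"jaw":0},{"dx":-0.01,"dy":0,"dz":-0.6,"turn":0,"jaw":0},{"dx":-0.01,"dy":0,"dz":-0.9,"turn":0,"jaw":0},{"dx":-0.01,"dy":0,"dz":-0.9,"turn":0,"jaw":0}]' >/dev/null; python3 -m inch '[{"dx":0,"dy":0,"dz":-0.15,"turn":0,"jaw":0},{"dx":0,"dy":0,"dz":-0.25,"turn":0,"jaw":0.2},{"dx":0,"dy":0,"dz":-0.25,"turn":0,"jaw":0.4},{"dx":0,"dy":0,"dz":-0.25,"turn":0,"jaw":0.6},{"dx":0,"dy":0,"dz":-0.25,"turn":0,"jaw":0.8},{"dx":0,"dy":0,"dz":-0.25,"turn":0,"jaw":0.8},{"dx":0,"dy":0,"dz":-0.25,"turn":0,"jaw":0.8},{"dx":0,"dy":0,"dz":-0.25,"turn":0,"jaw":0.8}]' 60
python3 - <<'E'
from h import *
s=arm.sense(); s['position']=np.array([.4402,-.0202,.1472]); a=np.radians(105.6)
# red car pose from w2
im=cv2.imread('pics/w2.png'); y=np.array([np.cos(a),np.sin(a),0]); z=np.array([0,0,-1.]); x=np.cross(y,z)
s['eef_rot']=R.from_matrix(np.c_[x,y,z]).as_quat()
blob('wrist',s,im,0.02,(0,130,60),(8,255,255))
E
```

```text
time: 4.6
position: [0.439, -0.0202, 0.0325]
eef_rot: [-0.137, 0.991, -0.0, 0.001]
wrist_force: [-0.4, -0.3, 6.2]
finger_gap: 0.0343
grip_force: 60.7
px [156. 148.] world 437.3 -156.6 size 84 41 yaw -14.8
```

```bash
python3 -m inch '[{"dx":0,"dy":0,"dz":0.15,"turn":0,"jaw":0.8},{"dx":0,"dy":0,"dz":0.4,"turn":0,"jaw":0.8},{"dx":0,"dy":0,"dz":0.7,"turn":0,"jaw":0.8},{"dx":0,"dy":0,"dz":1,"turn":0,"jaw":0.8},{"dx":0,"dy":0,"dz":1,"turn":0,"jaw":0.8}]' >/dev/null; python3 -m inch '[{"dx":0.0,"dy":0.2,"dz":0.3,"turn":-0.2,"jaw":0.8},{"dx":0,"dy":0.4,"dz":0.5,"turn":-0.4,"jaw":0.8},{"dx":0,"dy":0.7,"dz":0.7,"turn":-0.6,"jaw":0.8},{"dx":0,"dy":0.9,"dz":0.7,"turn":-0.7,"jaw":0.8},{"dx":0,"dy":0.9,"dz":0.7,"turn":-0.7,"jaw":0.8}]'
python3 - <<'E'
from h import *
s=st()
s['position']=np.array([.5744,0.0001,.2554]); s['eef_rot']=[.7071,.7071,-.0006,-.0008]
im=cv2.imread('pics/w1.png')
blob('wrist',s,im,0.099,(0,130,60),(8,255,255))
s,im=shot('wrist','w3.png'); blob('wrist',s,im,0.099,(0,130,60),(8,255,255),30); tips('wrist','carpan_floor')
E
```

```text
time: 5.6
position: [0.4378, 0.0718, 0.2011]
eef_rot: [0.036, 0.999, 0.0, 0.0]
wrist_force: [1.0, 0.9, -2.3]
finger_gap: 0.0344
grip_force: 60.7
t 5.6 p [0.4378 0.0718 0.2011] yaw_y 85.8 gap 0.0344 F [ 1.   0.9 -2.3] grip 60.7
px [234. 294.] world 488.0 -111.4 size 38 24 yaw 66.0
px [467. 198.] world 711.4 -8.7 size 38 33 yaw -40.8
px [432.  78.] world 668.7 92.2 size 126 4 yaw 85.6
px [300.  74.] world 557.3 95.9 size 117 3 yaw 85.7
px [319. 340.] world 557.6 63.0 size 22 2 yaw 85.8
px [468. 337.] world 565.4 191.4 size 14 7 yaw -88.8
px [ 96. 196.] world 419.2 -95.7 size 62 35 yaw -15.1
wrist carpan_floor [([0.445, -0.153, 0.0], 0.31)]
```

View pics/w3.png

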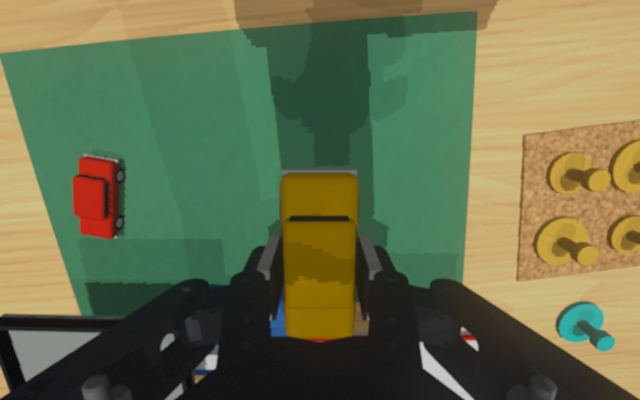

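The car sits squarely in the grip. Pan centre comes out at (0.615,0.123) with yaw -4.4°. I carry yellow to (0.6185,0.168).

```bash
python3 -m inch '[{"dx":0.2,"dy":0.1,"dz":0,"turn":0,"jaw":0.8},{"dx":0.5,"dy":0.3,"dz":0,"turn":0,"jaw":0.8},{"dx":0.8,"dy":0.45,"dz":0,"turn":0,"jaw":0.8},{"dx":1,"dy":0.6,"dz":0,"turn":0,"jaw":0.8}]' >/dev/null; python3 -m inch '[{"dx":0.3,"dy":0.2,"dz":0,"turn":0,"jaw":0.8},{"dx":0.6,"dy":0.3,"dz":0,"turn":0,"jaw":0.8},{"dx":0.8,"dy":0.37,"dz":0,"turn":0,"jaw":0.8},{"dx":0.8,"dy":0.37,"dz":0,"turn":0,"jaw":0.8},{"dx":0.8,"dy":0.37,"dz":0,"turn":0,"jaw":0.8},{"dx":0.8,"dy":0.37,"dz":-0.2,"turn":0,"jaw":0.8},{"dx":0.8,"dy":0.37,"dz":-0.4,"turn":0,"jaw":0.8},{"dx":0.8,"dy":0.37,"dz":-0.6,"turn":0,"jaw":0.8},{"dx":0.8,"dy":0.37,"dz":-0.6,"turn":0,"jaw":0.8}]'
```

```text
time: 7.0
position: [0.6142, 0.1655, 0.138]
eef_rot: [0.038, 0.999, -0.001, -0.004]
wrist_force: [-0.4, -0.1, -3.2]
finger_gap: 0.0348
grip_force: 60.7
```

```bash
python3 -m inch '[{"dx":0,"dy":0,"dz":-0.1,"turn":0,"jaw":0.8},{"dx":0,"dy":0,"dz":-0.2,"turn":0,"jaw":0.8},{"dx":0,"dy":0,"dz":-0.2,"turn":0,"jaw":0.8},{"dx":0,"dy":0,"dz":-0.2,"turn":0,"jaw":0.8},{"dx":0,"dy":0,"dz":-0.2,"turn":0,"jaw":0.8}]'; python3 -m inch '[{"dx":0,"dy":0,"dz":0,"turn":0,"jaw":0.4},{"dx":0,"dy":0,"dz":0,"turn":0,"jaw":0.2},{"dx":0,"dy":0,"dz":0,"turn":0,"jaw":0.0},{"dx":0,"dy":0,"dz":0,"turn":0,"jaw":0.0},{"dx":0,"dy":0,"dz":0.3,"turn":0,"jaw":0},{"dx":0,"dy":0,"dz":0.6,"turn":0,"jaw":0},{"dx":0,"dy":0,"dz":0.9,"turn":0,"jaw":0},{"dx":0,"dy":0,"dz":0.9,"turn":0,"jaw":0}]'
python3 - <<'E'
from h import *
s,im=shot('wrist','w4.png')
blob('wrist',s,im,0.105,(18,130,80),(32,255,255))
E
```

```text
time: 7.5
position: [0.6184, 0.1671, 0.122]
eef_rot: [0.038, 0.999, 0.0, 0.0]
wrist_force: [-0.1, -0.2, -0.7]
finger_gap: 0.0344
grip_force: 60.8
time: 8.3
position: [0.6208, 0.1675, 0.2166]
eef_rot: [0.038, 0.999, 0.001, 0.004]
wrist_force: [0.8, 0.2, 0.0]
finger_gap: 0.0854
grip_force: 0.0
px [621. 354.] world 794.4 442.4 size 26 10 yaw 40.5
px [289. 330.] world 736.6 132.2 size 19 17 yaw 79.1
px [348. 302.] world 712.6 180.5 size 71 47 yaw -80.3
px [370. 272.] world 683.4 206.0 size 18 14 yaw 73.4
px [127. 203.] world 610.4 17.8 size 8 7 yaw 85.6
px [418. 219.] world 640.6 244.6 size 44 40 yaw 44.0
px [123. 172.] world 585.8 20.3 size 9 5 yaw 85.5
px [318. 195.] world 617.3 166.6 size 82 34 yaw -4.4
px [479.  68.] world 532.0 286.0 size 40 40 yaw 60.4
px [584.  55.] world 523.7 359.7 size 70 31 yaw -68.9
px [626.  30.] world 513.6 389.1 size 18 4 yaw -89.7
px [613.  23.] world 509.2 381.1 size 33 12 yaw -78.2
px [390.  57.] world 520.1 224.4 size 63 24 yaw 2.6
px [604.   3.] world 496.5 371.9 size 16 7 yaw -87.9
px [555.   2.] world 494.2 336.1 size 23 4 yaw 87.1
px [479.   2.] world 491.4 284.3 size 20 4 yaw 86.6
```

View pics/w4.png

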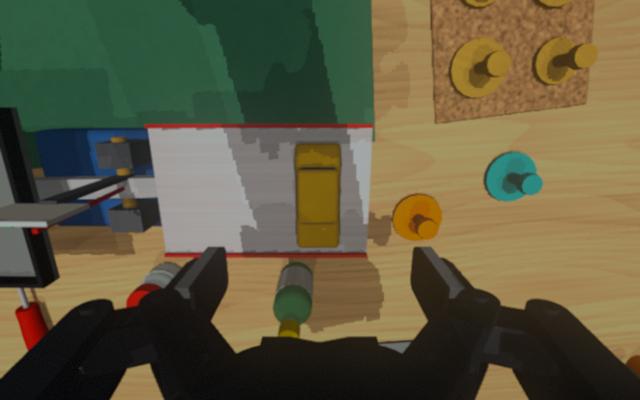

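Yellow stands well on the pan at (318,195), which is world (617,167). Now red.

```bash
python3 -m inch '[{"dx":-0.4,"dy":0,"dz":0,"turn":-0.2,"jaw":0},{"dx":-0.8,"dy":0,"dz":0,"turn":-0.36,"jaw":0},{"dx":-1,"dy":-0.4,"dz":0,"turn":-0.36,"jaw":0},{"dx":-1,"dy":-0.8,"dz":0,"turn":-0.36,"jaw":0}]' >/dev/null; python3 -m inch '[{"dx":-0.4,"dy":-0.4,"dz":0,"turn":0,"jaw":0},{"dx":-0.83,"dy":-0.8,"dz":0,"turn":0,"jaw":0},{"dx":-0.83,"dy":-1,"dz":0,"turn":0,"jaw":0}]'>/dev/null; python3 -m inch '[{"dx":0,"dy":-0.4,"dz":-0.1,"turn":0,"jaw":0},{"dx":0,"dy":-0.8,"dz":-0.3,"turn":0,"jaw":0},{"dx":0,"dy":-1,"dz":-0.5,"turn":0,"jaw":0}]'>/dev/null; python3 -m inch '[{"dx":0,"dy":-0.3,"dz":-0.1,"turn":0,"jaw":0},{"dx":0,"dy":-0.44,"dz":-0.2,"turn":0,"jaw":0},{"dx":0,"dy":-0.44,"dz":-0.2,"turn":0,"jaw":0},{"dx":0,"dy":-0.44,"dz":-0.2,"turn":0,"jaw":0}]'>/dev/null
python3 - <<'E'
from h import *
s=st(); s,im=shot('wrist','w5.png')
blob('wrist',s,im,0.02,(0,130,60),(8,255,255)); tips('wrist','car_red_mid')
E
```

```text
t 9.8 p [ 0.4345 -0.1562  0.1409] yaw_y 75.3 gap 0.0853 F [ 0.1 -0.3  0.4] grip 0.0
px [320. 201.] world 437.9 -156.5 size 84 35 yaw -15.0
wrist car_red_mid [([0.438, -0.156, 0.014], 0.91)]
```

```bash
python3 -m inch '[{"dx":0.03,"dy":0,"dz":-0.3,"turn":0,"jaw":0},{"dx":0.03,"dy":0,"dz":-0.6,"turn":0,"jaw":0},{"dx":0.03,"dy":0,"dz":-0.9,"turn":0,"jaw":0},{"dx":0.03,"dy":0,"dz":-0.9,"turn":0,"jaw":0}]' >/dev/null; python3 -m inch '[{"dx":0,"dy":0,"dz":-0.1,"turn":0,"jaw":0},{"dx":0,"dy":0,"dz":-0.18,"turn":0,"jaw":0.2},{"dx":0,"dy":0,"dz":-0.18,"turn":0,"jaw":0.4},{"dx":0,"dy":0,"dz":-0.18,"turn":0,"jaw":0.6},{"dx":0,"dy":0,"dz":-0.18,"turn":0,"jaw":0.8},{"dx":0,"dy":0,"dz":-0.18,"turn":0,"jaw":0.8},{"dx":0,"dy":0,"dz":-0.18,"turn":0,"jaw":0.8},{"dx":0,"dy":0,"dz":-0.18,"turn":0,"jaw":0.8}]' 60
```

```text
time: 11.05
position: [0.439, -0.1575, 0.0344]
eef_rot: [0.128, 0.992, -0.0, 0.001]
wrist_force: [-1.1, 1.7, 5.7]
finger_gap: 0.0345
grip_force: 60.7
```

```bash
python3 -m inch '[{"dx":0,"dy":0,"dz":0.15,"turn":0,"jaw":0.8},{"dx":0,"dy":0,"dz":0.4,"turn":0,"jaw":0.8},{"dx":0,"dy":0,"dz":0.7,"turn":0,"jaw":0.8},{"dx":0,"dy":0.2,"dz":1,"turn":0.1,"jaw":0.8},{"dx":0,"dy":0.5,"dz":1,"turn":0.25,"jaw":0.8},{"dx":0,"dy":0.8,"dz":1,"turn":0.37,"jaw":0.8},{"dx":0,"dy":1,"dz":1,"turn":0.37,"jaw":0.8}]' >/dev/null; python3 -m inch '[{"dx":0,"dy":0.3,"dz":0.2,"turn":0,"jaw":0.8},{"dx":0,"dy":0.6,"dz":0.5,"turn":0,"jaw":0.8},{"dx":0,"dy":0.9,"dz":0.7,"turn":0,"jaw":0.8},{"dx":0.2,"dy":1,"dz":0.7,"turn":0,"jaw":0.8},{"dx":0.5,"dy":1,"dz":0.7,"turn":0,"jaw":0.8}]' >/dev/null; python3 -m inch '[{"dx":0.3,"dy":0.1,"dz":0,"turn":0,"jaw":0.8},{"dx":0.6,"dy":0.3,"dz":0,"turn":0,"jaw":0.8},{"dx":0.9,"dy":0.36,"dz":0,"turn":0,"jaw":0.8},{"dx":1,"dy":0.36,"dz":0,"turn":0,"jaw":0.8}]' >/dev/null
python3 -m inch '[{"dx":0.23,"dy":0,"dz":0,"turn":0,"jaw":0.8},{"dx":0.23,"dy":0,"dz":0,"turn":0,"jaw":0.8},{"dx":0.23,"dy":0,"dz":-0.2,"turn":0,"jaw":0.8},{"dx":0.23,"dy":0,"dz":-0.4,"turn":0,"jaw":0.8},{"dx":0.23,"dy":0,"dz":-0.6,"turn":0,"jaw":0.8},{"dx":0.23,"dy":0,"dz":-0.6,"turn":0,"jaw":0.8}]'; python3 -c "
from h import *
st()"
```

```text
time: 13.25
position: [0.6077, 0.0788, 0.14]
eef_rot: [0.035, 0.999, -0.0, -0.004]
wrist_force: [-1.2, -0.5, -2.1]
finger_gap: 0.0343
grip_force: 60.4
t 13.2 p [0.6077 0.0788 0.14  ] yaw_y 85.9 gap 0.0343 F [-1.2 -0.5 -2.1] grip 60.4
```

```bash
python3 -m inch '[{"dx":0,"dy":0,"dz":-0.1,"turn":0,"jaw":0.8},{"dx":0,"dy":0,"dz":-0.2,"turn":0,"jaw":0.8},{"dx":0,"dy":0,"dz":-0.27,"turn":0,"jaw":0.8},{"dx":0,"dy":0,"dz":-0.27,"turn":0,"jaw":0.8},{"dx":0,"dy":0,"dz":-0.27,"turn":0,"jaw":0.8}]'; python3 -m inch '[{"dx":0,"dy":0,"dz":0,"turn":0,"jaw":0.4},{"dx":0,"dy":0,"dz":0,"turn":0,"jaw":0.2},{"dx":0,"dy":0,"dz":0,"turn":0,"jaw":0.0},{"dx":0,"dy":0,"dz":0,"turn":0,"jaw":0.0},{"dx":0,"dy":0,"dz":0.3,"turn":0,"jaw":0},{"dx":0,"dy":0,"dz":0.6,"turn":0,"jaw":0},{"dx":0,"dy":0,"dz":0.9,"turn":0,"jaw":0},{"dx":0,"dy":0,"dz":0.9,"turn":0,"jaw":0}]'
python3 - <<'E'
from h import *
s,im=shot('wrist','w6.png')
tips('wrist','weightpan_floor','w200_a_mid','w100_a_mid')
for c in ('scene','side'):
    imaging.snapshot(c); tips(c,'w200_a_mid','w100_a_mid')
E
```

```text
time: 13.75
position: [0.611, 0.079, 0.1164]
eef_rot: [0.035, 0.999, 0.0, -0.0]
wrist_force: [-0.5, 0.1, -0.9]
finger_gap: 0.0345
grip_force: 60.4
time: 14.55
position: [0.6139, 0.0791, 0.2116]
eef_rot: [0.035, 0.999, 0.0, 0.005]
wrist_force: [0.4, 0.2, 0.6]
finger_gap: 0.0854
grip_force: 0.0
wrist weightpan_floor [([0.592, -0.136, 0.11], 0.58)]
wrist w200_a_mid []
wrist w100_a_mid []
scene w200_a_mid [([0.443, 0.401, 0.025], 0.6)]
scene w100_a_mid [([0.522, 0.41, 0.026], 0.58), ([0.622, 0.16, 0.08], 0.58)]
side w200_a_mid [([0.445, 0.402, 0.024], 0.64)]
side w100_a_mid [([0.523, 0.411, 0.026], 0.98), ([0.449, 0.332, 0.025], 0.29)]
```

View pics/w6.png

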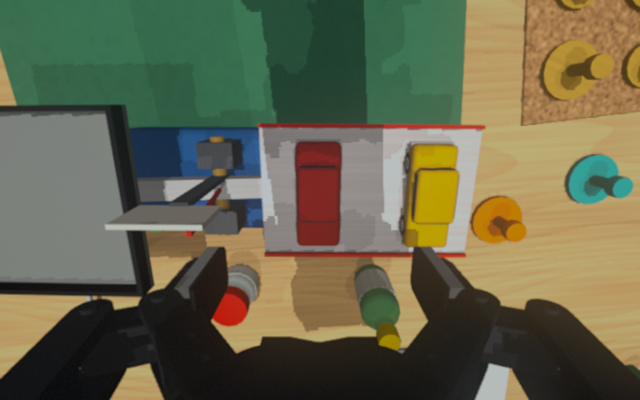

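Both cars are on the pan: red at (318,193), yellow at (432,195). Next are the brass weights on the cork.

```bash
python3 -m inch '[{"dx":-0.4,"dy":0.4,"dz":0,"turn":0,"jaw":0},{"dx":-0.8,"dy":0.8,"dz":0,"turn":0,"jaw":0},{"dx":-1,"dy":1,"dz":0,"turn":0,"jaw":0}]' >/dev/null; python3 -m inch '[{"dx":-0.3,"dy":0.4,"dz":0.2,"turn":0,"jaw":0},{"dx":-0.3,"dy":0.8,"dz":0.4,"turn":0,"jaw":0},{"dx":-0.3,"dy":1,"dz":0.4,"turn":0,"jaw":0}]' >/dev/null; python3 -m inch '[{"dx":0,"dy":0.4,"dz":0,"turn":0,"jaw":0},{"dx":0,"dy":0.8,"dz":0,"turn":0,"jaw":0},{"dx":0,"dy":0.8,"dz":0,"turn":0,"jaw":0},{"dx":0,"dy":0.8,"dz":0,"turn":0,"jaw":0}]' >/dev/null
python3 - <<'E'
from h import *
s=st(); s,im=shot('wrist','w7.png'); tips('wrist','w200_a_mid','w100_a_mid')
E
```

```text
t 16.1 p [0.4807 0.3596 0.2457] yaw_y 86.0 gap 0.0852 F [-0.6 -0.5  0.5] grip 0.0
wrist w200_a_mid [([0.45, 0.401, 0.024], 0.75)]
wrist w100_a_mid [([0.523, 0.409, 0.024], 0.57)]
```

View pics/w7.png

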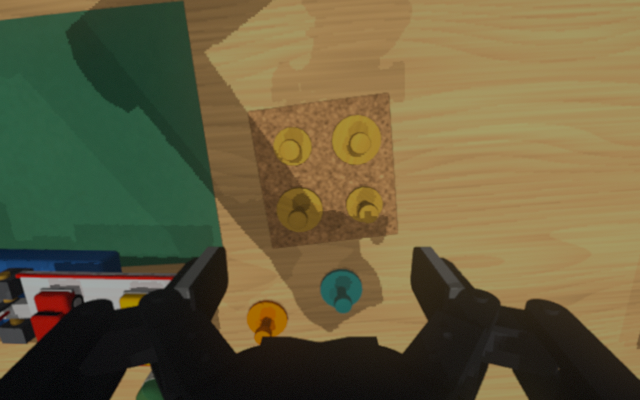

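Four brass weights: the big feet, about 50 px, are the 200 g ones at (357,140) and (300,209). The small feet, about 38 px, are the 100 g ones at (293,147) and (365,205). Orange (267,320) and turquoise (341,291) are look-alikes. I enlarge to confirm.

```bash
python3 - <<'E'
from h import *
s=arm.sense(); im=cv2.imread('pics/w7.png')
for n,f,k in [('200A',(357,140),(359,142)),('200B',(300,210),(298,215)),('100A',(293,146),(290,150)),('100B',(365,204),(369,212))]:
    print(n,'foot',np.round(ray('wrist',s,f,.007)[0],4),'knob',np.round(ray('wrist',s,k,.042)[0],4))
c=im[85:345,225:425]; cv2.imwrite('pics/w7c.png',cv2.resize(c,None,fx=2.3,fy=2.3,interpolation=cv2.INTER_CUBIC))
E
```

```text
200A foot [0.4474 0.4037 0.007 ] knob [0.4461 0.4017 0.042 ]
200B foot [0.5265 0.3312 0.007 ] knob [0.5209 0.3316 0.042 ]
100A foot [0.4489 0.33   0.007 ] knob [0.4492 0.3297 0.042 ]
100B foot [0.5246 0.4104 0.007 ] knob [0.5231 0.4098 0.042 ]
```

View pics/w7c.png

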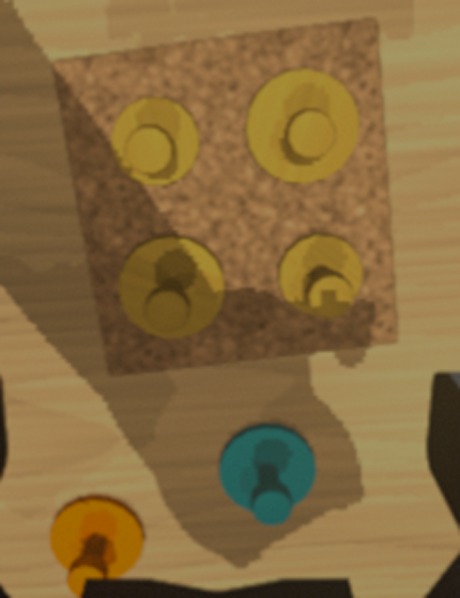

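The sizes are confirmed. I take 200B at (0.5245,0.331).

```bash
python3 -m inch '[{"dx":0.2,"dy":-0.15,"dz":-0.3,"turn":0,"jaw":0.2},{"dx":0.43,"dy":-0.28,"dz":-0.6,"turn":0,"jaw":0.3},{"dx":0.43,"dy":-0.28,"dz":-1,"turn":0,"jaw":0.4},{"dx":0.43,"dy":-0.28,"dz":-1,"turn":0,"jaw":0.4},{"dx":0.43,"dy":-0.28,"dz":-1,"turn":0,"jaw":0.4}]'
python3 - <<'E'
from h import *
s,im=shot('wrist'); tips('wrist','w200_a_mid','w200_b_mid')
cv2.imwrite('pics/w8.png',im)
E
```

```text
time: 16.7
position: [0.5233, 0.3298, 0.1464]
eef_rot: [0.036, 0.999, -0.0, -0.001]
wrist_force: [0.3, -0.2, 0.7]
finger_gap: 0.0511
grip_force: 0.0
wrist w200_a_mid [([0.445, 0.402, 0.022], 0.7)]
wrist w200_b_mid [([0.635, 0.38, 0.021], 0.96), ([0.527, 0.331, 0.026], 0.56)]
```

View pics/w8.png

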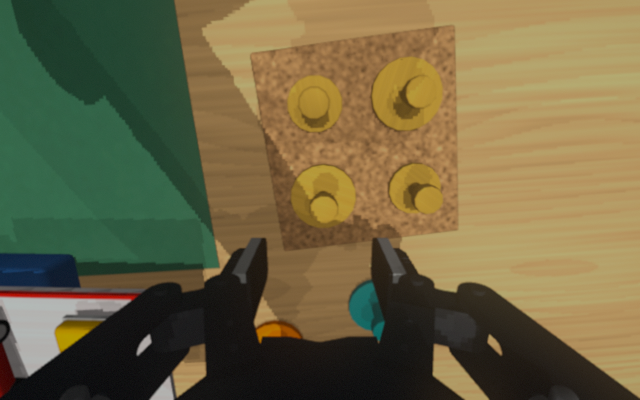

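Knob of 200B is at (324,209), between the jaws. I descend and grip.

```bash
python3 -c "
from h import *
s=arm.sense();print(ray('wrist',s,(324,209),.042),ray('wrist',s,(323,195),.007))"; python3 -m inch '[{"dx":0.01,"dy":0.01,"dz":-0.3,"turn":0,"jaw":0.4},{"dx":0.01,"dy":0.01,"dz":-0.6,"turn":0,"jaw":0.4},{"dx":0.01,"dy":0.01,"dz":-0.9,"turn":0,"jaw":0.4},{"dx":0.01,"dy":0.01,"dz":-1,"turn":0,"jaw":0.4},{"dx":0.01,"dy":0.01,"dz":-1,"turn":0,"jaw":0.5},{"dx":0.01,"dy":0.01,"dz":-1,"turn":0,"jaw":0.7},{"dx":0.01,"dy":0.01,"dz":-1,"turn":0,"jaw":0.9},{"dx":0.01,"dy":0.01,"dz":-1,"turn":0,"jaw":0.9},{"dx":0.01,"dy":0.01,"dz":-1,"turn":0,"jaw":0.9},{"dx":0.01,"dy":0.01,"dz":-1,"turn":0,"jaw":0.9}]' 60
```

```text
[[0.52964558 0.33540971 0.042     ]] [[0.52817423 0.33527977 0.007     ]]
time: 17.85
position: [0.5267, 0.3329, 0.0488]
eef_rot: [0.035, 0.999, 0.001, 0.002]
wrist_force: [-0.8, -1.2, 6.7]
finger_gap: 0.0196
grip_force: 58.6
```

```bash
python3 -m inch '[{"dx":0,"dy":0,"dz":0.15,"turn":0,"jaw":0.9},{"dx":0,"dy":0,"dz":0.4,"turn":0,"jaw":0.9},{"dx":0,"dy":0,"dz":0.7,"turn":0,"jaw":0.9},{"dx":-0.2,"dy":-0.2,"dz":1,"turn":0,"jaw":0.9},{"dx":-0.4,"dy":-0.5,"dz":1,"turn":0,"jaw":0.9},{"dx":-0.6,"dy":-0.8,"dz":1,"turn":0,"jaw":0.9},{"dx":-0.8,"dy":-1,"dz":1,"turn":0,"jaw":0.9}]'; python3 -m inch '[{"dx":0,"dy":-0.3,"dz":0.2,"turn":0,"jaw":0.9},{"dx":0,"dy":-0.6,"dz":0.5,"turn":0,"jaw":0.9},{"dx":0,"dy":-1,"dz":0.7,"turn":0,"jaw":0.9}]'>/dev/null;python3 -m inch '[{"dx":0,"dy":-0.35,"dz":0,"turn":0,"jaw":0.9},{"dx":0,"dy":-0.7,"dz":0,"turn":0,"jaw":0.9},{"dx":0,"dy":-1,"dz":0,"turn":0,"jaw":0.9}]'>/dev/null;python3 -m inch '[{"dx":0,"dy":-0.35,"dz":0,"turn":0,"jaw":0.9},{"dx":0,"dy":-0.7,"dz":0,"turn":0,"jaw":0.9},{"dx":0,"dy":-1,"dz":0,"turn":0,"jaw":0.9}]'>/dev/null;python3 -m inch '[{"dx":0,"dy":-0.35,"dz":0,"turn":0,"jaw":0.9},{"dx":0.2,"dy":-0.7,"dz":0,"turn":0,"jaw":0.9},{"dx":0.4,"dy":-0.86,"dz":0,"turn":0,"jaw":0.9},{"dx":0.7,"dy":-0.86,"dz":0,"turn":0,"jaw":0.9},{"dx":1,"dy":-0.86,"dz":0,"turn":0,"jaw":0.9},{"dx":1,"dy":-0.86,"dz":0,"turn":0,"jaw":0.9},{"dx":1,"dy":-0.86,"dz":0,"turn":0,"jaw":0.9}]'
python3 - <<'E'
from h import *
st();s,im=shot('wrist','w9.png'); tips('wrist','weightpan_floor')
E
```

```text
time: 18.55
position: [0.4443, 0.2305, 0.1471]
eef_rot: [0.036, 0.999, -0.0, 0.001]
wrist_force: [0.5, -0.0, -2.7]
finger_gap: 0.0198
grip_force: 58.9
time: 20.15
position: [0.545, -0.1539, 0.2163]
eef_rot: [0.035, 0.999, 0.0, -0.0]
wrist_force: [-0.0, -0.5, -1.7]
finger_gap: 0.0196
grip_force: 59.0
t 20.1 p [ 0.545  -0.1539  0.2163] yaw_y 86.0 gap 0.0196 F [-0.  -0.5 -1.7] grip 59.0
wrist weightpan_floor []
```

View pics/w9.png

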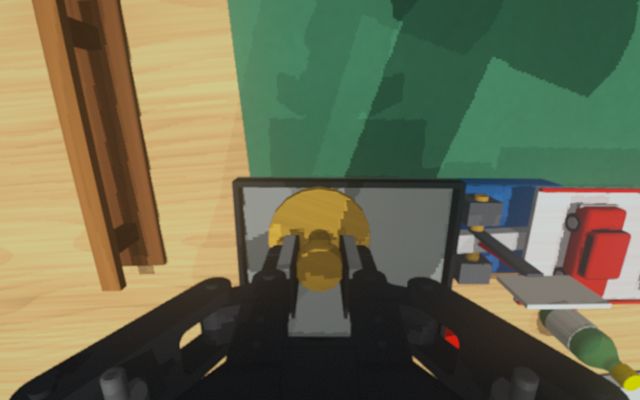

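The weight hangs straight over the tray (inner edges at columns 245 to 448, near rim at row 184). I lower it.

```bash
python3 -c "
from h import *
s=arm.sense();print(ray('wrist',s,[(245,188),(448,188)],.122))"; python3 -m inch '[{"dx":0.16,"dy":0,"dz":-0.1,"turn":0,"jaw":0.9},{"dx":0.16,"dy":0,"dz":-0.3,"turn":0,"jaw":0.9},{"dx":0.16,"dy":0,"dz":-0.45,"turn":0,"jaw":0.9},{"dx":0.16,"dy":0,"dz":-0.55,"turn":0,"jaw":0.9},{"dx":0.16,"dy":0,"dz":-0.63,"turn":0,"jaw":0.9},{"dx":0.16,"dy":0,"dz":-0.63,"turn":0,"jaw":0.9},{"dx":0.16,"dy":0,"dz":-0.63,"turn":0,"jaw":0.9}]'
```

```text
[[ 0.52406157 -0.20530149  0.122     ]
 [ 0.53429993 -0.06087334  0.122     ]]
time: 20.95
position: [0.561, -0.154, 0.154]
eef_rot: [0.035, 0.999, 0.0, 0.0]
wrist_force: [-1.0, 0.5, -0.9]
finger_gap: 0.0196
grip_force: 59.2
```

```bash
python3 -m inch '[{"dx":0,"dy":0,"dz":0,"turn":0,"jaw":0.7},{"dx":0,"dy":0,"dz":0,"turn":0,"jaw":0.5},{"dx":0,"dy":0,"dz":0,"turn":0,"jaw":0.4},{"dx":0,"dy":0,"dz":0.3,"turn":0,"jaw":0.4},{"dx":0,"dy":0,"dz":0.6,"turn":0,"jaw":0.4},{"dx":-0.4,"dy":0,"dz":0.8,"turn":0,"jaw":0.4},{"dx":-0.8,"dy":0,"dz":0.8,"turn":0,"jaw":0.4},{"dx":-1,"dy":0.5,"dz":0.8,"turn":0,"jaw":0.4},{"dx":-1,"dy":0.8,"dz":0.8,"turn":0,"jaw":0.4},{"dx":-1,"dy":1,"dz":0.8,"turn":0,"jaw":0.4},{"dx":-1,"dy":1,"dz":0.8,"turn":0,"jaw":0.4}]'; python3 -m inch '[{"dx":0,"dy":0.3,"dz":0,"turn":0,"jaw":0.4},{"dx":0,"dy":0.6,"dz":0,"turn":0,"jaw":0.4},{"dx":0,"dy":0.6,"dz":0,"turn":0,"jaw":0.4},{"dx":0,"dy":0.6,"dz":0,"turn":0,"jaw":0.4},{"dx":0,"dy":0.6,"dz":0,"turn":0,"jaw":0.4},{"dx":0,"dy":0.6,"dz":0,"turn":0,"jaw":0.4}]'
python3 - <<'E'
from h import *
s=st();s,im=shot('wrist','w10.png'); tips('wrist','weightpan_floor','carpan_floor','w200_a_mid')
s2,a=shot('scene','s10.png'); s2,b=shot('side')
f=4
c1=cv2.resize(a[140:280,240:390],None,fx=f,fy=f,interpolation=cv2.INTER_CUBIC)[:560,:]
c2=cv2.resize(im[150:400,:],(600,234))
c3=cv2.resize(b[150:270,260:400],(600,514),interpolation=cv2.INTER_CUBIC)
cv2.imwrite('pics/m10.png',cv2.resize(np.vstack([cv2.resize(c1,(600,560)),c3]),(440,600*1074//1074)))
E
```

```text
time: 22.05
position: [0.4608, -0.0521, 0.2339]
eef_rot: [0.034, 0.999, 0.0, 0.0]
wrist_force: [0.3, -0.5, -0.6]
finger_gap: 0.0511
grip_force: 0.0
time: 22.65
position: [0.4613, 0.005, 0.2333]
eef_rot: [0.036, 0.999, -0.0, 0.0]
wrist_force: [-0.4, 0.1, -1.0]
finger_gap: 0.0514
grip_force: 0.0
t 22.6 p [0.4613 0.005  0.2333] yaw_y 85.9 gap 0.0514 F [-0.4  0.1 -1. ] grip 0.0
wrist weightpan_floor [([0.598, -0.136, 0.104], 0.88)]
wrist carpan_floor []
wrist w200_a_mid []
```

View pics/m10.png

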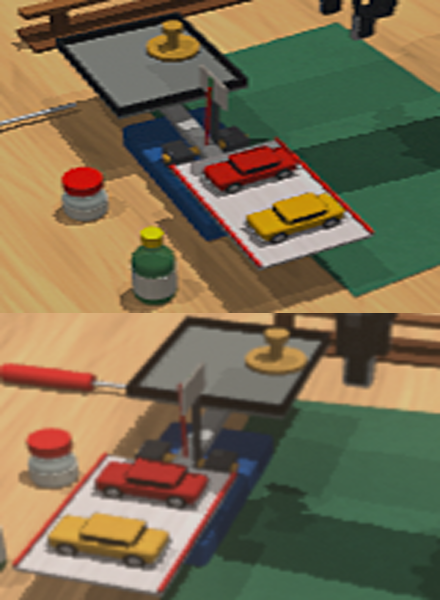

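The 200 g weight stands in the tray and the cars still hold the car pan down. I measure the tilt numerically, as the shift of the car pan's red lips against the first (empty, level) pictures.

```bash
cat > tilt.py <<'E'
from h import *
from scipy.ndimage import map_coordinates
ang=np.radians(-4.4); X=np.array([np.cos(ang),np.sin(ang),0]); Y=np.array([-np.sin(ang),np.cos(ang),0])
def prof(im,cam,sx):
    f=im.astype(float); red=np.clip(f[...,2]-np.maximum(f[...,0],f[...,1]),0,None)
    ys=np.linspace(-.08,.08,60); d=np.arange(-.035,.03,.00025); out=[]
    for dz in d:
        P=np.array([.615,.123,.099+dz])+sx*.056*X+ys[:,None]*Y
        uv=proj(cam,None,P); out.append(map_coordinates(red,[uv[:,1],uv[:,0]],order=1))
    p=np.median(np.array(out),1); p=p-np.percentile(p,20); p[p<.4*p.max()]=0
    return float((d*p).sum()/p.sum()*1000),p.max()
def run(tag):
    for c in ('scene','side'):
        im=shot(c,f'{c}{tag}.png')[1]; ref=cv2.imread(f'pics/{c}0.png')
        for sx in (1,-1):
            a,b=prof(ref,c,sx),prof(im,c,sx); dz=b[0]-a[0]
            print(c,sx,'ref',np.round(a,1),'now',np.round(b,1),'dz',round(dz,2),'g',round(-dz/130/.05*100))
E
python3 -c "
from tilt import *
run('11')
im=cv2.imread('pics/w10.png'); print(im.shape)"
```

```text
scene 1 ref [ -0.9 119.8] now [-10.3 119.7] dz -9.37 g 144
scene -1 ref [ -1.7 127. ] now [-11.5 131.8] dz -9.83 g 151
side 1 ref [ 1.9 97.1] now [-6.8 97.2] dz -8.78 g 135
side -1 ref [  4.  108.9] now [ -5.6 107.4] dz -9.61 g 148
(400, 640, 3)
```

Car total reads about 344 g, so the next weight is 100 g.

```bash
python3 -m inch '[{"dx":0,"dy":0.4,"dz":0,"turn":0,"jaw":0.4},{"dx":0,"dy":0.8,"dz":0,"turn":0,"jaw":0.4},{"dx":0,"dy":1,"dz":0,"turn":0,"jaw":0.4}]' >/dev/null; python3 -m inch '[{"dx":-0.1,"dy":0.4,"dz":-0.2,"turn":0,"jaw":0.4},{"dx":-0.13,"dy":0.8,"dz":-0.4,"turn":0,"jaw":0.4},{"dx":-0.13,"dy":1,"dz":-0.6,"turn":0,"jaw":0.4}]' >/dev/null; python3 -m inch '[{"dx":0,"dy":0.4,"dz":-0.1,"turn":0,"jaw":0.4},{"dx":0,"dy":0.8,"dz":-0.3,"turn":0,"jaw":0.4},{"dx":0,"dy":1,"dz":-0.3,"turn":0,"jaw":0.4},{"dx":0,"dy":1.0,"dz":-0.3,"turn":0,"jaw":0.4},{"dx":0,"dy":1.0,"dz":-0.3,"turn":0,"jaw":0.4}]' >/dev/null
python3 - <<'E'
from h import *
st();s,im=shot('wrist','w12.png'); tips('wrist','w100_a_mid','w200_a_mid')
print(proj('wrist',s,[[.449,.3297,.042],[.449,.3297,.007]]))
blob('wrist',s,im,0.007,(22,140,60),(32,255,255),200)
E
```

```text
t 24.1 p [0.4479 0.3059 0.1433] yaw_y 86.0 gap 0.0513 F [0.2 0.7 0. ] grip 0.0
wrist w100_a_mid [([0.522, 0.407, 0.023], 0.83)]
wrist w200_a_mid [([0.445, 0.4, 0.026], 0.65)]
[[351.27576 206.0904 ]
 [347.17322 193.8947 ]]
px [359. 199.] world 455.2 339.3 size 42 23 yaw -38.6
px [335. 188.] world 442.8 318.5 size 38 14 yaw -25.4
px [416. 180.] world 440.0 386.7 size 47 15 yaw -17.4
```

Foot pixels centre on (347,194), exactly where predicted, so 100A has not moved. I grip it.

```bash
python3 -m inch '[{"dx":0.01,"dy":0.24,"dz":0,"turn":0,"jaw":0.4},{"dx":0.01,"dy":0.24,"dz":-0.3,"turn":0,"jaw":0.4},{"dx":0.01,"dy":0.24,"dz":-0.6,"turn":0,"jaw":0.4},{"dx":0.01,"dy":0.24,"dz":-0.9,"turn":0,"jaw":0.4},{"dx":0.01,"dy":0.24,"dz":-0.97,"turn":0,"jaw":0.4},{"dx":0.01,"dy":0.24,"dz":-0.97,"turn":0,"jaw":0.5},{"dx":0.01,"dy":0.24,"dz":-0.97,"turn":0,"jaw":0.7},{"dx":0.01,"dy":0.24,"dz":-0.97,"turn":0,"jaw":0.9},{"dx":0.01,"dy":0.24,"dz":-0.97,"turn":0,"jaw":0.9},{"dx":0.01,"dy":0.24,"dz":-0.97,"turn":0,"jaw":0.9},{"dx":0.01,"dy":0.24,"dz":-0.97,"turn":0,"jaw":0.9}]' 60
```

```text
time: 25.4
position: [0.4505, 0.3306, 0.0482]
eef_rot: [0.035, 0.999, 0.001, 0.002]
wrist_force: [-0.3, -0.3, 6.8]
finger_gap: 0.0197
grip_force: 58.9
```

```bash
python3 -m inch '[{"dx":0,"dy":0,"dz":0.15,"turn":0,"jaw":0.9},{"dx":0,"dy":0,"dz":0.4,"turn":0,"jaw":0.9},{"dx":0,"dy":0,"dz":0.7,"turn":0,"jaw":0.9},{"dx":0,"dy":-0.2,"dz":1,"turn":0,"jaw":0.9},{"dx":0,"dy":-0.5,"dz":1,"turn":0,"jaw":0.9},{"dx":0,"dy":-0.8,"dz":1,"turn":0,"jaw":0.9},{"dx":0,"dy":-1,"dz":1,"turn":0,"jaw":0.9}]' >/dev/null; python3 -m inch '[{"dx":0,"dy":-0.3,"dz":0.3,"turn":0,"jaw":0.9},{"dx":0,"dy":-0.6,"dz":0.6,"turn":0,"jaw":0.9},{"dx":0,"dy":-1,"dz":0.9,"turn":0,"jaw":0.9}]'>/dev/null;python3 -m inch '[{"dx":0,"dy":-0.35,"dz":0,"turn":0,"jaw":0.9},{"dx":0,"dy":-0.7,"dz":0,"turn":0,"jaw":0.9},{"dx":0,"dy":-1,"dz":0,"turn":0,"jaw":0.9}]'>/dev/null;python3 -m inch '[{"dx":0,"dy":-0.35,"dz":0,"turn":0,"jaw":0.9},{"dx":0,"dy":-0.7,"dz":0,"turn":0,"jaw":0.9},{"dx":0,"dy":-1,"dz":0,"turn":0,"jaw":0.9}]'>/dev/null;python3 -m inch '[{"dx":0,"dy":-0.35,"dz":0,"turn":0,"jaw":0.9},{"dx":0.2,"dy":-0.7,"dz":0,"turn":0,"jaw":0.9},{"dx":0.4,"dy":-0.89,"dz":0,"turn":0,"jaw":0.9},{"dx":0.7,"dy":-0.89,"dz":0,"turn":0,"jaw":0.9},{"dx":1,"dy":-0.89,"dz":0,"turn":0,"jaw":0.9}]'>/dev/null;python3 -m inch '[{"dx":0.3,"dy":0,"dz":0,"turn":0,"jaw":0.9},{"dx":0.6,"dy":0,"dz":0,"turn":0,"jaw":0.9},{"dx":0.76,"dy":0,"dz":0,"turn":0,"jaw":0.9},{"dx":0.76,"dy":0,"dz":0,"turn":0,"jaw":0.9},{"dx":0.76,"dy":0,"dz":0,"turn":0,"jaw":0.9}]'
```

```text
time: 28.0
position: [0.6247, -0.1588, 0.2361]
eef_rot: [0.035, 0.999, 0.0, -0.0]
wrist_force: [0.1, 0.2, -0.6]
finger_gap: 0.0193
grip_force: 59.0
```

```bash
python3 -m inch '[{"dx":0,"dy":0,"dz":-0.25,"turn":0,"jaw":0.9},{"dx":0,"dy":0,"dz":-0.5,"turn":0,"jaw":0.9},{"dx":0,"dy":0,"dz":-0.7,"turn":0,"jaw":0.9},{"dx":0,"dy":0,"dz":-0.8,"turn":0,"jaw":0.9},{"dx":0,"dy":0,"dz":-0.87,"turn":0,"jaw":0.9},{"dx":0,"dy":0,"dz":-0.87,"turn":0,"jaw":0.9},{"dx":0,"dy":0,"dz":-0.87,"turn":0,"jaw":0.9}]'; python3 -m inch '[{"dx":0,"dy":0,"dz":0,"turn":0,"jaw":0.7},{"dx":0,"dy":0,"dz":0,"turn":0,"jaw":0.5},{"dx":0,"dy":0,"dz":0,"turn":0,"jaw":0.4},{"dx":0,"dy":0,"dz":0.3,"turn":0,"jaw":0.4},{"dx":0,"dy":0,"dz":0.6,"turn":0,"jaw":0.4},{"dx":0,"dy":0,"dz":0.9,"turn":0,"jaw":0.4},{"dx":-0.4,"dy":0,"dz":0.9,"turn":0,"jaw":0.4},{"dx":-0.8,"dy":0,"dz":0.9,"turn":0,"jaw":0.4},{"dx":-1,"dy":0,"dz":0.9,"turn":0,"jaw":0.4}]'>/dev/null; python3 -m inch '[{"dx":-0.3,"dy":0,"dz":0,"turn":0,"jaw":0.4},{"dx":-0.7,"dy":0.3,"dz":0,"turn":0,"jaw":0.4},{"dx":-0.7,"dy":0.7,"dz":0,"turn":0,"jaw":0.4},{"dx":-0.7,"dy":1,"dz":0,"turn":0,"jaw":0.4},{"dx":-0.7,"dy":1,"dz":0,"turn":0,"jaw":0.4},{"dx":-0.7,"dy":1,"dz":0,"turn":0,"jaw":0.4},{"dx":-0.7,"dy":1,"dz":0,"turn":0,"jaw":0.4},{"dx":-0.7,"dy":1,"dz":0,"turn":0,"jaw":0.4},{"dx":-0.7,"dy":1,"dz":0,"turn":0,"jaw":0.4}]' >/dev/null
python3 - <<'E'
from tilt import *
st();run('13');s,im=shot('wrist','w13.png')
E
```

```text
time: 28.7
position: [0.6254, -0.1592, 0.1504]
eef_rot: [0.035, 0.999, -0.0, 0.001]
wrist_force: [-0.5, -0.4, -1.0]
finger_gap: 0.0197
grip_force: 59.1
t 30.5 p [ 0.4553 -0.0598  0.2393] yaw_y 85.9 gap 0.0511 F [0.6 0.1 0.2] grip 0.0
scene 1 ref [ -0.9 119.8] now [ -3.7 124.6] dz -2.78 g 43
scene -1 ref [ -1.7 127. ] now [ -5.  133.5] dz -3.36 g 52
side 1 ref [ 1.9 97.1] now [-0.5 96.9] dz -2.49 g 38
side -1 ref [  4.  108.9] now [  1.2 112.7] dz -2.76 g 42
```

Residual is about 43 g (under 50), and the 100 g step read 101 g, so the scale holds. One look at the pointer, level reference against now.

```bash
python3 - <<'E'
from h import *
t=[]
for c,fs in (('scene',('scene0','scene13')),('side',('side0','side13'))):
    uv=proj(c,None,[[.605,-.006,.19]])[0].astype(int); print(c,uv)
    for f in fs:
        im=cv2.imread(f'pics/{f}.png'); t.append(cv2.resize(im[uv[1]-25:uv[1]+35,uv[0]-40:uv[0]+40],(400,300),interpolation=cv2.INTER_CUBIC))
cv2.imwrite('pics/m13.png',np.vstack([np.hstack(t[:2]),np.hstack(t[2:])]))
E
```

```text
scene [310 171]
side [318 170]
```

View pics/m13.png

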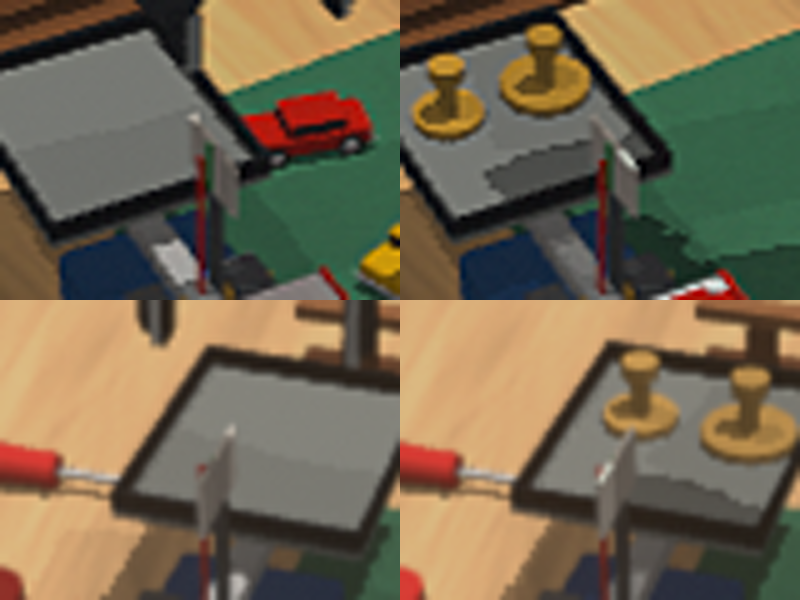

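Pointer near the stripe in the left (level) tiles, a little off it on the right. 200 g and 100 g stand in the tray. The margin is thin, so I cross-check with the weight pan's black rim.

```bash
python3 - <<'E'
from tilt import *
C=np.array([.596,-.136,.106])
sides={'+x':(C+.069*X,Y,.06),'-x':(C-.069*X,Y,.06),'+y':(C+.08*Y,X,.05),'-y':(C-.08*Y,X,.05)}
d=np.arange(-.03,.035,.00025)
for c in ('scene','side'):
    P0={}
    for tag in ('0','11','13'):
        g=cv2.cvtColor(cv2.imread(f'pics/{c}{tag}.png'),cv2.COLOR_BGR2GRAY).astype(float); r=[]
        for k,(b,u,h) in sides.items():
            t=np.linspace(-h,h,60)
            p=255-np.array([np.median(map_coordinates(g,proj(c,None,b+[0,0,z]+t[:,None]*u)[:,::-1].T,order=1)) for z in d])
            if tag=='0': P0[k]=p; continue
            # shift by cross-correlation of profiles against reference
            best=min(np.arange(-4,16,.1),key=lambda s:np.mean((np.interp(d-s/1000,d,P0[k])-p)[80:-20]**2))
            r.append((k,round(best,1)))
        if r: print(c,tag,r)
# same matching for the red lips
for c in ('scene','side'):
    for tag in ('11','13'):
        o=[]
        for sx in (1,-1):
            def pr(n):
                f=cv2.imread(f'pics/{c}{n}.png').astype(float); red=np.clip(f[...,2]-np.maximum(f[...,0],f[...,1]),0,None)
                ys=np.linspace(-.08,.08,120)
                return np.array([np.median(map_coordinates(red,proj(c,None,np.array([.615,.123,.099+z])+sx*.056*X+ys[:,None]*Y)[:,::-1].T,order=1)) for z in d])
            a,b=pr('0'),pr(tag)
            o.append(round(min(np.arange(-16,4,.05),key=lambda s:np.mean((np.interp(d-s/1000,d,a)-b)**2)),2))
        print(c,tag,'lips',o)
E
```

```text
scene 11 [('+x', np.float64(9.3)), ('-x', np.float64(8.1)), ('+y', np.float64(8.7)), ('-y', np.float64(8.6))]Traceback (most recent call last):
  File "<stdin>", line 11, in <module>
  File "h.py", line 22, in proj
    K,d,T=cam(name,s); Ti=np.linalg.inv(T)
          ~~~^^^^^^^^
  File "h.py", line 5, in cam
    c=imaging.calibration(name); f=200/np.tan(np.radians(c['vfov']/2))
ValueError: time passes only in moves, steps and waits
```

Weight pan reads about 134 g at the first stage, which again puts the total near 340 g, so 300 g is right. Next I look at the rail.

```bash
sed -i 's/^def cam(/import functools\ncal=functools.lru_cache(None)(imaging.calibration)\ndef cam(/; s/c=imaging.calibration(name); f/c=cal(name); f/' h.py
python3 -m inch '[{"dx":0,"dy":-0.4,"dz":0.1,"turn":0,"jaw":0},{"dx":0,"dy":-0.8,"dz":0.2,"turn":0,"jaw":0},{"dx":0,"dy":-1,"dz":0.2,"turn":0,"jaw":0}]' >/dev/null; python3 -m inch '[{"dx":0,"dy":-0.4,"dz":0.1,"turn":0,"jaw":0},{"dx":0,"dy":-0.8,"dz":0.2,"turn":0,"jaw":0},{"dx":0.2,"dy":-1,"dz":0.2,"turn":0,"jaw":0}]' >/dev/null; python3 -m inch '[{"dx":0,"dy":-0.4,"dz":0,"turn":0,"jaw":0},{"dx":0.1,"dy":-0.8,"dz":0.0,"turn":0,"jaw":0},{"dx":0.2,"dy":-1,"dz":0,"turn":0,"jaw":0},{"dx":0.2,"dy":-1,"dz":0,"turn":0,"jaw":0},{"dx":0.2,"dy":-1,"dz":0,"turn":0,"jaw":0}]' >/dev/null
python3 - <<'E'
from h import *
st();s,im=shot('wrist','w14.png'); tips('wrist','rail_top'); print(proj('wrist',s,[[.495,-.367,.06]]))
E
```

```text
t 31.8 p [ 0.4948 -0.359   0.2787] yaw_y 85.9 gap 0.0853 F [0.2 0.5 0.5] grip 0.0
wrist rail_top [([0.493, -0.37, 0.061], 0.85)]
[[311.77002 176.00641]]
```

View pics/w14.png

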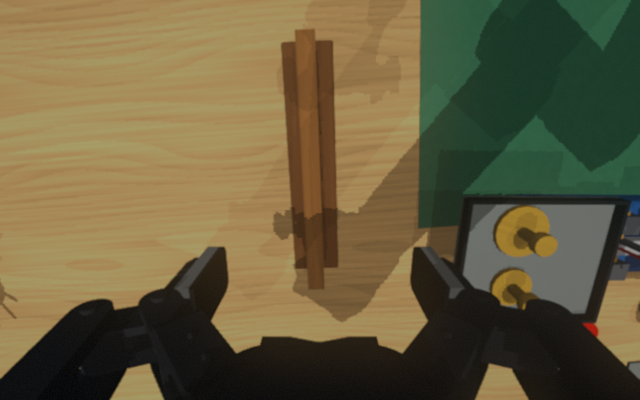

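Rail bar runs from (305.5,30) to (316.5,289), about 17 px wide. Both weights sit in the tray.

```bash
python3 - <<'E'
from h import *
s=arm.sense(); a,b=ray('wrist',s,[(305.5,30),(316.5,289)],.06)
print(a,b,'mid',(a+b)/2,'len',np.linalg.norm(a-b),'yaw',np.degrees(np.arctan2(*(b-a)[1::-1])))
# refine: edges via grad profile across the bar
g=cv2.GaussianBlur(cv2.imread('pics/w14.png'),(1,5),0).astype(float).sum(2)
for r in range(50,200,25): 
    x=int(305.5+(r-30)*11/259); seg=np.diff(g[r,x-16:x+17]); print(r,x,[(x-16+i,int(seg[i])) for i in np.argsort(-abs(seg))[:4]])
E
```

```text
[ 0.34730327 -0.36105794  0.06      ] [ 0.6380999  -0.37113196  0.06      ] mid [ 0.49270158 -0.36609495  0.06      ] len 0.2909710743362714 yaw -1.9840959110234349
50 306 [(np.int64(315), -34), (np.int64(295), 27), (np.int64(314), -24), (np.int64(294), 22)]
75 307 [(np.int64(316), -34), (np.int64(296), 28), (np.int64(315), -27), (np.int64(318), 19)]
100 308 [(np.int64(316), -29), (np.int64(297), 25), (np.int64(317), -20), (np.int64(298), 17)]
125 309 [(np.int64(318), -44), (np.int64(317), -43), (np.int64(298), 26), (np.int64(299), 24)]
150 310 [(np.int64(318), -40), (np.int64(319), -31), (np.int64(300), 22), (np.int64(301), 16)]
175 311 [(np.int64(320), -50), (np.int64(319), -44), (np.int64(322), 29), (np.int64(301), 27)]
```

Rail centre (0.493,-0.3675), yaw -2°. Now I fetch red from the pan.

```bash
python3 -m inch '[{"dx":-0.2,"dy":0.4,"dz":0,"turn":0,"jaw":0},{"dx":-0.4,"dy":0.8,"dz":0,"turn":0,"jaw":0},{"dx":-0.4,"dy":1,"dz":0,"turn":0,"jaw":0}]' >/dev/null; python3 -m inch '[{"dx":0,"dy":0.4,"dz":0,"turn":0,"jaw":0},{"dx":0,"dy":0.8,"dz":0,"turn":0,"jaw":0},{"dx":0,"dy":1,"dz":0,"turn":0,"jaw":0}]' >/dev/null;  python3 -m inch '[{"dx":0,"dy":0.4,"dz":0,"turn":0,"jaw":0},{"dx":0,"dy":0.8,"dz":0,"turn":0,"jaw":0},{"dx":0,"dy":1,"dz":0,"turn":0,"jaw":0}]' >/dev/null; python3 -m inch '[{"dx":0.0,"dy":0.4,"dz":0,"turn":0,"jaw":0},{"dx":0,"dy":0.8,"dz":0,"turn":0,"jaw":0},{"dx":0.2,"dy":1,"dz":0,"turn":0,"jaw":0},{"dx":0.6,"dy":1,"dz":0,"turn":0,"jaw":0}]' >/dev/null; python3 -m inch '[{"dx":0.3,"dy":0.2,"dz":-0.1,"turn":0,"jaw":0},{"dx":0.6,"dy":0.37,"dz":-0.2,"turn":0,"jaw":0},{"dx":0.96,"dy":0.37,"dz":-0.4,"turn":0,"jaw":0},{"dx":0.96,"dy":0.37,"dz":-0.6,"turn":0,"jaw":0},{"dx":0.96,"dy":0.37,"dz":-0.6,"turn":0,"jaw":0},{"dx":0.96,"dy":0.37,"dz":-0.6,"turn":0,"jaw":0}]' >/dev/null
python3 - <<'E'
from h import *
st();s,im=shot('wrist','w15.png'); tips('wrist','car_red_mid','car_yellow_mid')
print('red');blob('wrist',s,im,0.115,(0,130,40),(8,255,255),300)
print('yel');blob('wrist',s,im,0.115,(18,130,80),(32,255,255),1000)
E
```

```text
t 33.8 p [0.6096 0.0786 0.2197] yaw_y 86.0 gap 0.0851 F [-0.4  0.5  0.7] grip 0.0
wrist car_red_mid [([0.609, 0.079, 0.108], 0.57)]
wrist car_yellow_mid [([0.618, 0.168, 0.109], 0.76)]
red
px [233. 307.] world 694.4 0.8 size 38 27 yaw -32.9
px [339. 264.] world 659.5 91.1 size 117 4 yaw 85.9
px [320. 202.] world 608.7 79.5 size 82 33 yaw -4.2
px [375. 133.] world 558.8 122.1 size 164 3 yaw 85.7
yel
px [ 26. 241.] world 621.1 -160.1 size 64 41 yaw -83.3
px [497. 225.] world 634.4 217.8 size 38 37 yaw 86.0
px [434. 204.] world 617.2 166.6 size 83 39 yaw -4.5
px [ 20. 159.] world 560.1 -137.9 size 54 38 yaw -19.5
```

```bash
python3 -m inch '[{"dx":0,"dy":0,"dz":-0.3,"turn":0,"jaw":0},{"dx":0,"dy":0,"dz":-0.6,"turn":0,"jaw":0},{"dx":0,"dy":0,"dz":-0.8,"turn":0,"jaw":0},{"dx":0,"dy":0,"dz":-0.93,"turn":0,"jaw":0},{"dx":0,"dy":0,"dz":-0.93,"turn":0,"jaw":0.2},{"dx":0,"dy":0,"dz":-0.93,"turn":0,"jaw":0.4},{"dx":0,"dy":0,"dz":-0.93,"turn":0,"jaw":0.6},{"dx":0,"dy":0,"dz":-0.93,"turn":0,"jaw":0.8},{"dx":0,"dy":0,"dz":-0.93,"turn":0,"jaw":0.8},{"dx":0,"dy":0,"dz":-0.93,"turn":0,"jaw":0.8},{"dx":0,"dy":0,"dz":-0.93,"turn":0,"jaw":0.8}]' 60
```

```text
time: 35.0
position: [0.6115, 0.078, 0.1267]
eef_rot: [0.035, 0.999, 0.0, 0.001]
wrist_force: [1.2, 0.4, -0.3]
finger_gap: 0.0342
grip_force: 63.6
```

```bash
python3 -m inch '[{"dx":0,"dy":0,"dz":0.15,"turn":0,"jaw":0.8},{"dx":0,"dy":0,"dz":0.4,"turn":0,"jaw":0.8},{"dx":0,"dy":0,"dz":0.7,"turn":0,"jaw":0.8},{"dx":-0.2,"dy":0,"dz":1,"turn":0,"jaw":0.8},{"dx":-0.5,"dy":0,"dz":1,"turn":0,"jaw":0.8},{"dx":-0.8,"dy":0,"dz":1,"turn":0.04,"jaw":0.8},{"dx":-1,"dy":0,"dz":1,"turn":0.08,"jaw":0.8}]' >/dev/null; python3 -m inch '[{"dx":-0.3,"dy":-0.2,"dz":0,"turn":0,"jaw":0.8},{"dx":-0.5,"dy":-0.5,"dz":0,"turn":0,"jaw":0.8},{"dx":-0.6,"dy":-0.8,"dz":0,"turn":0,"jaw":0.8},{"dx":-0.6,"dy":-1,"dz":0,"turn":0,"jaw":0.8}]'>/dev/null; python3 -m inch '[{"dx":0,"dy":-0.3,"dz":0,"turn":0,"jaw":0.8},{"dx":0,"dy":-0.65,"dz":0,"turn":0,"jaw":0.8},{"dx":0,"dy":-1,"dz":0,"turn":0,"jaw":0.8}]'>/dev/null; python3 -m inch '[{"dx":0,"dy":-0.35,"dz":0,"turn":0,"jaw":0.8},{"dx":0,"dy":-0.7,"dz":0,"turn":0,"jaw":0.8},{"dx":0,"dy":-1,"dz":0,"turn":0,"jaw":0.8}]'>/dev/null; python3 -m inch '[{"dx":0,"dy":-0.35,"dz":0,"turn":0,"jaw":0.8},{"dx":0,"dy":-0.7,"dz":0,"turn":0,"jaw":0.8},{"dx":0.2,"dy":-1,"dz":0,"turn":0,"jaw":0.8}]'>/dev/null; python3 -m inch '[{"dx":0.2,"dy":-0.3,"dz":0,"turn":0,"jaw":0.8},{"dx":0.5,"dy":-0.47,"dz":-0.1,"turn":0,"jaw":0.8},{"dx":0.8,"dy":-0.47,"dz":-0.3,"turn":0,"jaw":0.8},{"dx":0.8,"dy":-0.47,"dz":-0.6,"turn":0,"jaw":0.8},{"dx":0.8,"dy":-0.47,"dz":-0.8,"turn":0,"jaw":0.8},{"dx":0.8,"dy":-0.47,"dz":-0.8,"turn":0,"jaw":0.8},{"dx":0.8,"dy":-0.47,"dz":-0.8,"turn":0,"jaw":0.8},{"dx":0.8,"dy":-0.47,"dz":-0.8,"turn":0,"jaw":0.8}]'
python3 - <<'E'
from h import *
st();s,im=shot('wrist','w16.png'); tips('wrist','car_red_mid','car_red')
blob('wrist',s,im,s['position'][2]-.015,(0,130,40),(8,255,255),300)
E
```

```text
time: 37.8
position: [0.5515, -0.3695, 0.148]
eef_rot: [0.015, 1.0, -0.001, 0.001]
wrist_force: [0.2, -0.4, -1.7]
finger_gap: 0.0341
grip_force: 63.4
t 37.8 p [ 0.5515 -0.3695  0.148 ] yaw_y 88.2 gap 0.0341 F [ 0.2 -0.4 -1.7] grip 63.4
wrist car_red_mid [([0.551, -0.37, 0.13], 0.73), ([0.491, -0.371, 0.063], 0.23)]
wrist car_red [([0.554, -0.368, 0.11], 0.68)]
px [319. 247.] world 548.3 -369.0 size 85 38 yaw -4.9
```

```bash
python3 -m inch '[{"dx":0,"dy":0,"dz":-0.15,"turn":0,"jaw":0.8},{"dx":0,"dy":0,"dz":-0.3,"turn":0,"jaw":0.8},{"dx":0,"dy":0,"dz":-0.42,"turn":0,"jaw":0.8},{"dx":0,"dy":0,"dz":-0.48,"turn":0,"jaw":0.8},{"dx":0,"dy":0,"dz":-0.51,"turn":0,"jaw":0.8},{"dx":0,"dy":0,"dz":-0.51,"turn":0,"jaw":0.8}]'; python3 -m inch '[{"dx":0,"dy":0,"dz":-0.01,"turn":0,"jaw":0.8},{"dx":0,"dy":0,"dz":-0.02,"turn":0,"jaw":0.8},{"dx":0,"dy":0,"dz":-0.02,"turn":0,"jaw":0.8},{"dx":0,"dy":0,"dz":-0.02,"turn":0,"jaw":0.8}]';
```

```text
time: 38.55
position: [0.5512, -0.3691, 0.0968]
eef_rot: [0.015, 1.0, -0.0, 0.0]
wrist_force: [-2.0, 1.1, 3.3]
finger_gap: 0.0341
grip_force: 63.9
time: 38.95
position: [0.5512, -0.3691, 0.0967]
eef_rot: [0.015, 1.0, -0.001, 0.001]
wrist_force: [-5.5, 4.2, 13.8]
finger_gap: 0.034
grip_force: 65.2
```

Contact with the rail. I ease off 2 mm and release.

```bash
python3 -m inch '[{"dx":0,"dy":0,"dz":0.02,"turn":0,"jaw":0.8},{"dx":0,"dy":0,"dz":0.02,"turn":0,"jaw":0.8},{"dx":0,"dy":0,"dz":0.02,"turn":0,"jaw":0.5},{"dx":0,"dy":0,"dz":0.02,"turn":0,"jaw":0.4},{"dx":0,"dy":0,"dz":0.02,"turn":0,"jaw":0.2},{"dx":0,"dy":0,"dz":0.02,"turn":0,"jaw":0},{"dx":0,"dy":0,"dz":0.02,"turn":0,"jaw":0},{"dx":0,"dy":0,"dz":0.2,"turn":0,"jaw":0},{"dx":0,"dy":0,"dz":0.5,"turn":0,"jaw":0},{"dx":0,"dy":0,"dz":0.8,"turn":0,"jaw":0},{"dx":0,"dy":0,"dz":1,"turn":0,"jaw":0},{"dx":0,"dy":0,"dz":1,"turn":0,"jaw":0}]'
python3 - <<'E'
from h import *
st();s,im=shot('wrist','w17.png'); tips('wrist','car_red_mid','car_red')
blob('wrist',s,im,.085,(0,130,40),(8,255,255),300)
E
```

```text
time: 40.15
position: [0.5528, -0.3704, 0.1972]
eef_rot: [0.015, 1.0, -0.002, 0.003]
wrist_force: [1.4, -0.5, -0.2]
finger_gap: 0.0853
grip_force: 0.0
t 40.1 p [ 0.5528 -0.3704  0.1972] yaw_y 88.2 gap 0.0853 F [ 1.4 -0.5 -0.2] grip 0.0
wrist car_red_mid [([0.549, -0.367, 0.077], 0.58)]
wrist car_red [([0.556, -0.368, 0.06], 0.77)]
px [321. 193.] world 547.9 -369.7 size 81 34 yaw -1.7
```

Red stands on the rail (yaw -1.7°, mid height 0.077). Now yellow.

```bash
python3 -m inch '[{"dx":0,"dy":0.1,"dz":0.5,"turn":0,"jaw":0},{"dx":-0.4,"dy":0.4,"dz":0.8,"turn":-0.04,"jaw":0},{"dx":-0.8,"dy":0.7,"dz":0.8,"turn":-0.08,"jaw":0},{"dx":-1,"dy":1,"dz":0.8,"turn":-0.08,"jaw":0}]' >/dev/null; python3 -m inch '[{"dx":0,"dy":0.4,"dz":0,"turn":0,"jaw":0},{"dx":0,"dy":0.8,"dz":0,"turn":0,"jaw":0},{"dx":0,"dy":1,"dz":0,"turn":0,"jaw":0}]' >/dev/null;  python3 -m inch '[{"dx":0,"dy":0.4,"dz":0,"turn":0,"jaw":0},{"dx":0,"dy":0.8,"dz":0,"turn":0,"jaw":0},{"dx":0,"dy":1,"dz":0,"turn":0,"jaw":0}]' >/dev/null; python3 -m inch '[{"dx":0.0,"dy":0.4,"dz":0,"turn":0,"jaw":0},{"dx":0,"dy":0.8,"dz":0,"turn":0,"jaw":0},{"dx":0,"dy":1,"dz":0,"turn":0,"jaw":0}]' >/dev/null; python3 -m inch '[{"dx":0,"dy":0.4,"dz":0,"turn":0,"jaw":0},{"dx":0.2,"dy":0.8,"dz":0,"turn":0,"jaw":0},{"dx":0.6,"dy":1,"dz":0,"turn":0,"jaw":0}]' >/dev/null; python3 -m inch '[{"dx":0.3,"dy":0.2,"dz":-0.1,"turn":0,"jaw":0},{"dx":0.7,"dy":0.37,"dz":-0.2,"turn":0,"jaw":0},{"dx":1,"dy":0.37,"dz":-0.3,"turn":0,"jaw":0},{"dx":1,"dy":0.37,"dz":-0.4,"turn":0,"jaw":0},{"dx":1,"dy":0.37,"dz":-0.4,"turn":0,"jaw":0},{"dx":1,"dy":0.37,"dz":-0.4,"turn":0,"jaw":0}]' >/dev/null
python3 - <<'E'
from tilt import *
st();s,im=shot('wrist','w18.png'); tips('wrist','car_yellow_mid','car_yellow')
blob('wrist',s,im,0.125,(18,130,80),(32,255,255),1000)
run('18')
E
```

```text
t 42.5 p [0.6094 0.1677 0.2324] yaw_y 85.9 gap 0.0855 F [-0.1 -0.8 -0.2] grip 0.0
wrist car_yellow_mid [([0.619, 0.168, 0.121], 0.6)]
wrist car_yellow [([0.622, 0.167, 0.104], 0.93)]
px [345. 301.] world 697.2 180.7 size 66 46 yaw -79.3
px [413. 226.] world 632.0 240.0 size 40 37 yaw 50.7
px [319. 212.] world 617.1 166.8 size 83 34 yaw -4.1
px [555.  79.] world 530.0 336.6 size 41 29 yaw 77.9
px [544.  10.] world 487.6 326.4 size 38 17 yaw 87.3
scene 1 ref [ -0.9 119.8] now [  8.  110.1] dz 8.94 g -138
scene -1 ref [ -1.7 127. ] now [ 6.1 89.1] dz 7.77 g -120
side 1 ref [ 1.9 97.1] now [11.7 62.1] dz 9.71 g -149
side -1 ref [  4.  108.9] now [12.7 65.2] dz 8.7 g -134
```

```bash
python3 -m inch '[{"dx":0.06,"dy":0,"dz":-0.1,"turn":0,"jaw":0},{"dx":0.06,"dy":0,"dz":-0.4,"turn":0,"jaw":0},{"dx":0.06,"dy":0,"dz":-0.7,"turn":0,"jaw":0},{"dx":0.06,"dy":0,"dz":-0.9,"turn":0,"jaw":0},{"dx":0.06,"dy":0,"dz":-0.96,"turn":0,"jaw":0},{"dx":0.06,"dy":0,"dz":-0.96,"turn":0,"jaw":0},{"dx":0.06,"dy":0,"dz":-0.96,"turn":0,"jaw":0}]'
```

```text
time: 43.45
position: [0.6178, 0.1681, 0.1384]
eef_rot: [0.035, 0.999, 0.0, 0.001]
wrist_force: [0.5, -0.5, -0.1]
finger_gap: 0.0852
grip_force: 0.0
```

```bash
python3 -m inch '[{"dx":0,"dy":0,"dz":0,"turn":0,"jaw":0.3},{"dx":0,"dy":0,"dz":0,"turn":0,"jaw":0.6},{"dx":0,"dy":0,"dz":0,"turn":0,"jaw":0.8},{"dx":0,"dy":0,"dz":0,"turn":0,"jaw":0.8},{"dx":0,"dy":0,"dz":0,"turn":0,"jaw":0.8},{"dx":0,"dy":0,"dz":0,"turn":0,"jaw":0.8}]' 60; python3 -m inch '[{"dx":0,"dy":0,"dz":0.15,"turn":0,"jaw":0.8},{"dx":0,"dy":0,"dz":0.4,"turn":0,"jaw":0.8},{"dx":0,"dy":0,"dz":0.7,"turn":0,"jaw":0.8},{"dx":-0.2,"dy":0,"dz":1,"turn":0,"jaw":0.8},{"dx":-0.5,"dy":0,"dz":1,"turn":0,"jaw":0.8},{"dx":-0.8,"dy":0,"dz":1,"turn":0.04,"jaw":0.8},{"dx":-1,"dy":0,"dz":1,"turn":0.08,"jaw":0.8}]' >/dev/null; python3 -m inch '[{"dx":-0.3,"dy":-0.2,"dz":0,"turn":0,"jaw":0.8},{"dx":-0.6,"dy":-0.5,"dz":0,"turn":0,"jaw":0.8},{"dx":-0.83,"dy":-0.8,"dz":0,"turn":0,"jaw":0.8},{"dx":-0.83,"dy":-1,"dz":0,"turn":0,"jaw":0.8}]'>/dev/null; python3 -m inch '[{"dx":0,"dy":-0.35,"dz":0,"turn":0,"jaw":0.8},{"dx":0,"dy":-0.7,"dz":0,"turn":0,"jaw":0.8},{"dx":0,"dy":-1,"dz":0,"turn":0,"jaw":0.8}]'>/dev/null; python3 -m inch '[{"dx":0,"dy":-0.35,"dz":0,"turn":0,"jaw":0.8},{"dx":0,"dy":-0.7,"dz":0,"turn":0,"jaw":0.8},{"dx":0,"dy":-1,"dz":0,"turn":0,"jaw":0.8}]'>/dev/null; python3 -m inch '[{"dx":0,"dy":-0.35,"dz":0,"turn":0,"jaw":0.8},{"dx":0,"dy":-0.7,"dz":0,"turn":0,"jaw":0.8},{"dx":0,"dy":-1,"dz":0,"turn":0,"jaw":0.8}]'>/dev/null;  python3 -m inch '[{"dx":0,"dy":-0.35,"dz":0,"turn":0,"jaw":0.8},{"dx":0,"dy":-0.7,"dz":0,"turn":0,"jaw":0.8},{"dx":0,"dy":-1,"dz":0,"turn":0,"jaw":0.8}]'>/dev/null; python3 -m inch '[{"dx":0,"dy":-0.3,"dz":0,"turn":0,"jaw":0.8},{"dx":0,"dy":-0.34,"dz":-0.1,"turn":0,"jaw":0.8},{"dx":0,"dy":-0.34,"dz":-0.3,"turn":0,"jaw":0.8},{"dx":0,"dy":-0.34,"dz":-0.6,"turn":0,"jaw":0.8},{"dx":0,"dy":-0.34,"dz":-0.9,"turn":0,"jaw":0.8},{"dx":0,"dy":-0.34,"dz":-0.9,"turn":0,"jaw":0.8},{"dx":0,"dy":-0.34,"dz":-0.9,"turn":0,"jaw":0.8},{"dx":0,"dy":-0.34,"dz":-0.9,"turn":0,"jaw":0.8}]'
python3 - <<'E'
from h import *
st();s,im=shot('wrist','w19.png'); tips('wrist','car_yellow_mid','car_yellow','car_red_mid')
blob('wrist',s,im,s['position'][2]-.015,(18,130,60),(32,255,255),1000)
E
```

```text
time: 44.05
position: [0.6174, 0.1681, 0.1375]
eef_rot: [0.035, 0.999, 0.0, 0.0]
wrist_force: [0.6, 0.3, -0.7]
finger_gap: 0.0343
grip_force: 65.3
time: 47.15
position: [0.4348, -0.3664, 0.149]
eef_rot: [0.015, 1.0, -0.001, 0.001]
wrist_force: [-0.2, 0.2, -1.4]
finger_gap: 0.0341
grip_force: 65.1
t 47.1 p [ 0.4348 -0.3664  0.149 ] yaw_y 88.3 gap 0.0341 F [-0.2  0.2 -1.4] grip 65.1
wrist car_yellow_mid [([0.437, -0.367, 0.134], 0.78)]
wrist car_yellow [([0.437, -0.368, 0.113], 0.97)]
wrist car_red_mid []
px [615. 365.] world 503.6 -200.9 size 60 24 yaw 54.4
px [358. 245.] world 435.0 -347.3 size 102 87 yaw -88.5
px [384.  98.] world 363.0 -338.6 size 35 34 yaw 19.2
px [374.  16.] world 331.9 -341.9 size 62 14 yaw 88.6
```

```bash
python3 -m inch '[{"dx":0,"dy":0,"dz":-0.15,"turn":0,"jaw":0.8},{"dx":0,"dy":0,"dz":-0.3,"turn":0,"jaw":0.8},{"dx":0,"dy":0,"dz":-0.42,"turn":0,"jaw":0.8},{"dx":0,"dy":0,"dz":-0.48,"turn":0,"jaw":0.8},{"dx":0,"dy":0,"dz":-0.51,"turn":0,"jaw":0.8},{"dx":0,"dy":0,"dz":-0.51,"turn":0,"jaw":0.8}]'; python3 -m inch '[{"dx":0,"dy":0,"dz":-0.01,"turn":0,"jaw":0.8},{"dx":0,"dy":0,"dz":-0.02,"turn":0,"jaw":0.8},{"dx":0,"dy":0,"dz":-0.02,"turn":0,"jaw":0.8},{"dx":0,"dy":0,"dz":-0.02,"turn":0,"jaw":0.8}]';
```

```text
time: 47.95
position: [0.434, -0.366, 0.0963]
eef_rot: [0.015, 1.0, 0.0, -0.0]
wrist_force: [0.3, 0.7, -2.3]
finger_gap: 0.0342
grip_force: 65.2
time: 48.35
position: [0.4343, -0.3662, 0.0947]
eef_rot: [0.015, 1.0, -0.0, 0.0]
wrist_force: [-0.9, -0.5, -0.4]
finger_gap: 0.0341
grip_force: 65.3
```

```bash
python3 -m inch '[{"dx":0,"dy":0,"dz":-0.01,"turn":0,"jaw":0.8},{"dx":0,"dy":0,"dz":-0.01,"turn":0,"jaw":0.8},{"dx":0,"dy":0,"dz":-0.01,"turn":0,"jaw":0.8}]'; python3 -m inch '[{"dx":0,"dy":0,"dz":-0.01,"turn":0,"jaw":0.8},{"dx":0,"dy":0,"dz":-0.01,"turn":0,"jaw":0.8},{"dx":0,"dy":0,"dz":-0.01,"turn":0,"jaw":0.8}]'
```

```text
time: 48.65
position: [0.4343, -0.3662, 0.0947]
eef_rot: [0.015, 1.0, -0.0, 0.0]
wrist_force: [-1.1, 1.0, 6.9]
finger_gap: 0.0342
grip_force: 66.1
time: 48.95
position: [0.4343, -0.3663, 0.0946]
eef_rot: [0.015, 1.0, -0.001, 0.001]
wrist_force: [-3.7, 3.4, 13.3]
finger_gap: 0.0342
grip_force: 66.9
```

Contact. I ease off and release, then clear away and check everything.

```bash
python3 -m inch '[{"dx":0,"dy":0,"dz":0.02,"turn":0,"jaw":0.8},{"dx":0,"dy":0,"dz":0.02,"turn":0,"jaw":0.8},{"dx":0,"dy":0,"dz":0.02,"turn":0,"jaw":0.5},{"dx":0,"dy":0,"dz":0.02,"turn":0,"jaw":0.4},{"dx":0,"dy":0,"dz":0.02,"turn":0,"jaw":0.2},{"dx":0,"dy":0,"dz":0.02,"turn":0,"jaw":0},{"dx":0,"dy":0,"dz":0.02,"turn":0,"jaw":0},{"dx":0,"dy":0,"dz":0.2,"turn":0,"jaw":0},{"dx":0,"dy":0,"dz":0.5,"turn":0,"jaw":0},{"dx":0,"dy":0,"dz":0.8,"turn":0,"jaw":0},{"dx":0,"dy":0,"dz":1,"turn":0,"jaw":0},{"dx":0,"dy":0,"dz":1,"turn":0,"jaw":0}]'>/dev/null; python3 -m inch '[{"dx":0.2,"dy":0,"dz":0.2,"turn":0,"jaw":0},{"dx":0.4,"dy":0,"dz":0.5,"turn":0,"jaw":0},{"dx":0.4,"dy":0,"dz":0.5,"turn":0,"jaw":0},{"dx":0.4,"dy":0,"dz":0.5,"turn":0,"jaw":0},{"dx":0.4,"dy":0,"dz":0.5,"turn":0,"jaw":0}]'
python3 - <<'E'
from h import *
s,im=shot('wrist','w20.png'); tips('wrist','car_red_mid','car_red','car_yellow_mid','car_yellow','w200_b_mid','w100_a_mid')
blob('wrist',s,im,.085,(0,130,40),(8,255,255),1000); blob('wrist',s,im,.085,(18,150,80),(32,255,255),1000)
for c in ('scene','side'): shot(c,c+'20.png'); tips(c,'car_red_mid','car_yellow_mid','w200_a_mid','w100_a_mid','paint_jar','glue_bottle')
E
```

```text
time: 50.65
position: [0.473, -0.3654, 0.2405]
eef_rot: [0.016, 1.0, 0.001, -0.001]
wrist_force: [0.2, 0.1, -0.8]
finger_gap: 0.0854
grip_force: 0.0
wrist car_red_mid [([0.549, -0.37, 0.077], 0.59)]
wrist car_red [([0.554, -0.367, 0.062], 0.68)]
wrist car_yellow_mid [([0.436, -0.364, 0.077], 0.87)]
wrist car_yellow [([0.434, -0.369, 0.06], 0.91)]
wrist w200_b_mid [([0.562, -0.155, 0.101], 0.69)]
wrist w100_a_mid []
px [317. 260.] world 545.7 -369.5 size 84 34 yaw -1.8
px [539. 271.] world 560.6 -144.1 size 74 55 yaw 77.6
px [316. 145.] world 434.6 -366.5 size 82 35 yaw -1.9
scene car_red_mid [([0.55, -0.369, 0.071], 0.8), ([0.741, 0.133, 0.0], 0.67)]
scene car_yellow_mid [([0.433, -0.368, 0.079], 0.68)]
scene w200_a_mid [([0.442, 0.402, 0.025], 0.65)]
scene w100_a_mid [([0.519, 0.41, 0.022], 0.72)]
scene paint_jar [([0.735, -0.023, 0.004], 0.62)]
scene glue_bottle [([0.497, -0.367, 0.062], 0.74), ([0.744, 0.135, 0.002], 0.61)]
side car_red_mid [([0.552, -0.37, 0.078], 0.58)]
side car_yellow_mid [([0.431, -0.367, 0.076], 0.66)]
side w200_a_mid [([0.442, 0.4, 0.026], 0.75)]
side w100_a_mid [([0.527, 0.413, 0.029], 0.86), ([0.436, -0.364, 0.076], 0.26)]
side paint_jar [([0.618, 0.118, 0.11], 0.62), ([0.736, -0.022, 0.001], 0.6)]
side glue_bottle [([0.744, 0.129, -0.004], 0.7)]
```

Both cars stand upright on the rail, the weights are in the tray, and the paint jar and glue bottle have not moved. I hand the job in.

```bash
python3 -c "
from bench import order
print(order.job_done())"
```

```text
the job is handed in; nothing more can be done
None
```

The job is handed in, with no verdict returned: the red and yellow cars (no blue one was there) came to about 340 g, balanced to the nearest 100 g by 200 + 100 g (about 43 g short of level, so close to the 50 g limit), and both now stand upright on the rail with the weights still in their pan and the paint jar and glue bottle unmoved (the screwdriver got no final check).

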